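# Refit the mill's ring sieve and hold the lid at jog

## Task

Slide the wound-wire ring sieve straight up off its storage spindle, set it down fully home in the mill's seat around the rotor and let go of it. Then drop the lid fully home on the mill, its two pins in the collar's two gaps, and twist it clockwise (seen from above) half way to the lock, 30 of the 60 degrees: the jog position, where the rotor is turned over to see that it runs clear of the sieve. Finish still holding the lid by its handle at jog against its return spring, never going on into the lock click, and leave the bottle, beaker and brush alone.

Things in the scene. Friction and masses are not known exactly. Their poses are not given: they have to be found in the camera images.
- sieve_center (a point): Ring sieve: upright steel ring of wound wedge wire between two plain end collars, outside diameter 56, inside 46, 52 high, 0.14 kg, same both ways up, outer edges chamfered 1.5 x 3. The point is its centre, 26 above its underside; z is its axis. It starts upright on the stand, around the spindle.
- stand: Storage stand, fixed: steel disc of diameter 92, 12 thick, with an upright white plastic spindle of diameter 40, its tapered top 74 above the bench. The sieve rests on the disc, its top 64 above the bench. Origin on the spindle's axis at bench level; z up.
- seat (a point): Centre of the sieve seat's floor in the mill, 120 above the bench, 30 below the collar's top. The seat is a recess of diameter 61, 8 deep, in the chamber's floor; the chamber above is 86 wide at the lip. A fixed rotor (diameter 38, tapered top 41 above the seat's floor) stands in its middle. A seated sieve stands 22 proud of the collar's top.
- collar (a point): Centre of the top face of the mill's steel collar (diameter 124), 150 above the bench; z up. Its inward lip, 6 thick, inside diameter 86, has two gaps 16 wide, reaching out to diameter 104, on the collar's +x and -x axes. Rim marks: single at the gaps, single 30 degrees clockwise (jog), double 60 degrees clockwise (lock). Mill fixed, housing 240 x 190, 120 high; +x points away from its controls.
- lid_grip (a point): Centre of the black bar handle on top of the aluminium lid: bar 64 long along the lid's x, 14 thick along y, 26 high along z. Lid 0.22 kg, 75 high in all, standing on the bench on its plug, handle up; the point is 62 above the lid's underside, the bar begins 49 above it. The lid is the same after half a turn: either pin fits either gap.
- lid_flange (a point): On the lid's axis, level with its flange's underside (42 below lid_grip, 20 above the lid's underside); axes as the lid's. Flange diameter 108, 7 thick; below it a hollow plug, diameter 80, 20 high, chamfered, with two round pins of diameter 7 along +x and -x out to diameter 98, 8 above the underside; dome 76 wide above. Lid home: this point lies at collar, pins below the lip.
- interlock (a joint): Sprung ring under the collar's lip, rad, 0 at rest. The lid's pins meet its dogs 6 degrees clockwise of the gaps' middle; then it reads the lid's clockwise turn less 6 degrees (0.42 at jog). It pushes the lid back with 0.1 N m at first, 0.18 at jog. Spring plungers begin to resist at 43 degrees of lid turn (0.65); the lock clicks in at about 60 (0.94).
- bottle: Bystander: brown glass bottle, diameter 80, 170 high, origin under its centre.
- beaker: Bystander: glass beaker, diameter 68, 90 high, origin under its centre.
- brush: Bystander: small cleaning brush, 150 long, lying flat; origin under its middle, x along it.
There are look-alikes about, which are no part of the job. Leave any brown look-alike of the part that bears sieve_center alone. Leave any orange look-alike of the stand alone.

How it is judged:
On the way, in this order (a step that is already met when the one before it is completed fails the run):
1. the sieve has been slid up clear of the spindle, upright (z of sieve_center in the frame of stand above 0.1 m and angle between sieve_center's own z axis and vertical below 0.35 rad).
2. the sieve stands fully home in its seat around the rotor, let go, with the lid not yet on (horizontal distance between sieve_center and seat below 0.004 m and z of sieve_center in the frame of seat below 0.0285 m and contact force between sieve and the fingers below 0.1 N and distance between lid_flange and collar above 0.08 m), for 0.2 s.
At the end, for the whole second after the job is handed in: Sieve fully home in its seat (centred within 4 mm, down within 2.5 mm); lid home on the collar (within 4 mm, level), turned clockwise to 30 degrees, give or take 8, still, and held by the fingers on it (over 2 N) (horizontal distance between sieve_center and seat below 0.004 m and z of sieve_center in the frame of seat below 0.0285 m and z of lid_flange in the frame of collar between -0.003 and 0.004 m and horizontal distance between lid_flange and collar below 0.004 m and angle between lid_flange's own z axis and vertical below 0.06 rad and angle between the x axis of lid_flange and the x axis of collar, either way round between 0.384 and 0.663 rad and value of joint interlock above 0.25 rad and angular speed of lid below 0.15 rad/s and contact force between lid and the fingers above 2 N); the arm keeps its last pose, push and grip.
It fails at once if the lid is turned on into the lock click (value of joint interlock above 0.74 rad).
It fails at once if a bystander is disturbed (distance of any of bottle, beaker, brush from where it was at the start of the episode above 0.03 m).
It also fails if it takes over 58 s, if anything falls off the work surface, if the arm or the gripper's body presses on something with over 40 N, if the wrist force passes 120 N, or if a joint passes its speed limit or range.

## Robot

A 6-joint arm with a two-finger parallel gripper is mounted at the origin on the work surface. World frame = base frame: x ahead of the robot, y to its left, z up, the work surface at z = 0. Lengths are in m, angles in rad, forces in N, time in s.
With the tool pointing down it reaches from about 0.35 to 0.975 m from the base axis. Payload 4.9 kg.
Tool frame: the origin (TCP) lies on the centre line of the jaws, within the pads' length; the fingertips stand 14 mm ahead of it and the grasp point (between the pads) lies 5 mm behind it; y points along the fingers, z is the direction in which the jaws open and shut, and the axes are right-handed (so a half turn about y gives the same grasp; the last joint's range is limited). The gripper opens to 85 mm and grips with 20 to 120 N. Pads are 22 mm wide; open, the fingers measure 114 mm over their backs; the gripper's body (76 mm by 85 mm) begins 54 mm behind the grasp point. The pads swing forward as they close: fully open they stand 13 mm farther back than shut.
Start: joints at [-1.406, 0.053, 1.613, -0, 1.476, -0.119], TCP at [0.175, -0.6, 0.245] pointing down, gripper open.
Joint ranges: [-3.01, 3.01], [-1.01, 2.22], [0.06, 2.58], [-1.02, 4.17], [0.09, 2.62], [-3.14, 3.14]. Speed limits (rad/s): [2.57, 2.57, 3.14, 3.14, 3.14, 3.14].

## Interface

Orientations are given as a rotation vector (axis times angle).
In Python, from station import ctrl gives the robot as it stands.
- The arm moves only by the tool servo_tool, never from a script. Its arguments are lists of equal length, an entry for each row: "delta_pos": the shift along the tool's x, y, z in m, a list of three; "dr": the turn, a rotation vector about the tool's x, y, z in degrees, a list of three; "grip": the opening, from 0 (shut) to 1 (fully open). In form: {"delta_pos": [[x, y, z], ...], "dr": [[rx, ry, rz], ...], "grip": [grip, ...]}. A call has 1 to 5 rows; each row shifts and turns the pose as measured when the row begins, along the tool's axes as they then stand; what a row does not reach is not made up. A row lasts 1/8 s, in which the tool goes at most 62.5 mm and 10.7 degrees, less where a joint would pass 70% of its speed; a pose out of reach is approached as far as the arm can. A call is refused whole if a number of a shift passes 0.0625 or a number of a turn 10.7, either way. A call with a gripper value outside its range is refused whole. The fingers move at their own pace and stop on an object; "grip_force" is the grip in N (left out, the last holds). Time passes only in rows, so rows that do not move let the fingers close. It gives the time, the measured TCP pose, the force and the opening at its end, in the units of the state.
- ctrl.get_obs(): the state, without advancing time (a new reading comes with each control period).
- ctrl.get_image(name): name is "scene" or "top" or "wrist"; returns the picture (480x640x3 uint8, red, green, blue); there is no depth.
- ctrl.camera_params(name): a dict with "fovy" (degrees; the focal length in pixels is half the picture's height over the tangent of half this angle, whatever the lens; pixels are square), "cx", "cy" (the principal point, pixels), "eye" and "rotation" of the camera in the world. Camera axes: x right, y down, z forward; pixel columns grow to the right and rows downward; lengths in m; the calibration is good to about 2 mm. A picture is of the moment at which its call begins: read the wrist's pose just before it. camera_params takes no time and is no camera call; for the wrist camera it gives the pose at the moment of the call.
- ctrl.finish_job(): hands the job in, once; it reports no verdict.
Trained networks look in the newest picture that a camera, given by its name, has taken for a name from the list of things; names that differ only in an ending like _2 or _b are one class to them, and where a whole thing is asked for, a point or a joint stands for the part that bears it (a point fixed in the world has none). Each returns a list of dicts, best first, with "score" (0 to 1); they miss things now and then, are a little off and sometimes report something else, mostly with a low value. They report only what shows in the picture. A call takes as long as a camera call. They do not tell look-alikes from the thing itself.
- ctrl.masks_of(camera, label): "pixels" (480x640 bool, what is visible of it) and "extent" ([left, top, right, bottom] in pixels, round what is visible of it).
The state is a dict: "t": time; "q": joint angles; "dq": joint speeds; "effort": joint torques, N m; "tool_pos": TCP position; "tool_rot": TCP orientation; "contact_force": force on the tool from outside, world axes, zero at the start; "wrist_torque": the same for the moment, N m; "opening": finger opening in m.
Only numpy, scipy, OpenCV 4.12 (cv2) and the standard library are available. Lean on these libraries where they do the work, as an engineer would, in place of code of your own. Each camera call takes 0.05 s, during which the arm holds its last target.

## Working session

There is one attempt and no reset: what is moved stays moved. The work goes in short steps, Python scripts to look and compute and a tool call to move; the robot and the scene stay as the last step left them, time stands still between calls to the robot, and variables do not carry over. Pictures are saved under pics/ and viewed, and the job is handed in when it is done.

Besides the shell and the picture viewer there is one more tool, called after ">>>" by a JSON object that holds its "method" and its "body". servo_tool: Moves the arm, as the interface text tells. Its arguments: {"type":"object","properties":{"delta_pos":{"type":"array","items":{"type":"array","items":{"type":"number"}}},"dr":{"type":"array","items":{"type":"array","items":{"type":"number"}}},"grip":{"type":"array","items":{"type":"number"}},"grip_force":{"type":"number"}},"required":["delta_pos","dr","grip"]}

```bash
ls; mkdir -p pics; cat > h.py <<'E'
import numpy as np,cv2
from station import ctrl
from scipy.spatial.transform import Rotation as R
def cam(n):
    p=ctrl.camera_params(n); f=240/np.tan(np.radians(p['fovy'])/2)
    return p,f,np.array(p['eye']),np.array(p['rotation'])
def ray(n,u,v,z,c=None):
    p,f,e,Rm=c or cam(n)
    d=Rm@np.array([(u-p['cx'])/f,(v-p['cy'])/f,1.])
    return e+d*(z-e[2])/d[2]
def proj(n,P,c=None):
    p,f,e,Rm=c or cam(n)
    q=(np.atleast_2d(P)-e)@Rm
    return np.c_[p['cx']+f*q[:,0]/q[:,2],p['cy']+f*q[:,1]/q[:,2]]
def save(n,name):
    im=ctrl.get_image(n); cv2.imwrite('pics/'+name,im[:,:,::-1]); return im
E
python3 - <<'E'
from h import *
for n in ['scene','top','wrist']:
    save(n,n+'0.png'); p=ctrl.camera_params(n); print(n,p)
o=ctrl.get_obs(); print(o)
print(R.from_rotvec(o['tool_rot']).as_matrix().round(3))
E
```

```text
pics
scene {'fovy': 54.317009532497394, 'cx': 324.824382681868, 'cy': 233.6098827807592, 'eye': array([ 1.20289708, -0.5939185 ,  0.78633168]), 'rotation': array([-2.05159064, -0.96933136,  0.44453335])}
top {'fovy': 48.29259405442037, 'cx': 321.77054316957236, 'cy': 250.9573167973117, 'eye': array([ 0.34959495, -0.00721566,  1.54204788]), 'rotation': array([-2.12397882,  2.17885341, -0.15743915])}
wrist {'fovy': 58.19242564052096, 'cx': 318.0232735019262, 'cy': 237.9512994618446, 'eye': array([ 0.2430962 , -0.57906916,  0.37370323]), 'rotation': array([ 2.32604985, -1.74516415, -0.246317  ])}
{'t': 0.15, 'q': array([-1.40598455e+00,  5.32147781e-02,  1.61397653e+00, -2.90570912e-05,
        1.47601717e+00, -1.18976592e-01]), 'dq': array([-0.00030727, -0.00418824, -0.00323147, -0.00185407, -0.00030505,
       -0.00110203]), 'effort': array([ 6.24261174e-04, -3.94241953e+01, -3.70720911e+01, -6.52955987e-05,
        4.71084350e-03,  4.09352126e-06]), 'tool_pos': array([ 0.17492617, -0.59953353,  0.24434073]), 'tool_rot': array([-0.29567749,  2.07096951, -2.06759425]), 'contact_force': array([ 1.02762978, -0.11469287, -1.33052622]), 'wrist_torque': array([ 0.01925327,  0.03319755, -0.04092118]), 'opening': 0.08580355151792847}
[[-0.96  -0.     0.28 ]
 [-0.28   0.002 -0.96 ]
 [-0.    -1.    -0.002]]
```

```bash
sed -i "s/np.array(p\['rotation'\])/R.from_rotvec(p['rotation']).as_matrix()/" h.py
```

```text
(no output)
```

View pics/top0.png

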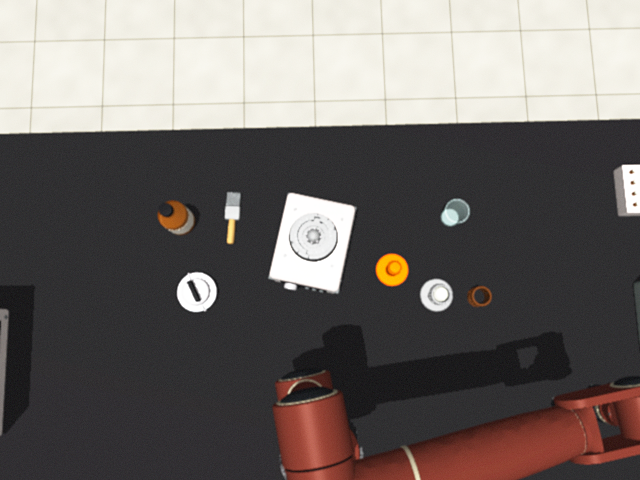

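View pics/scene0.png

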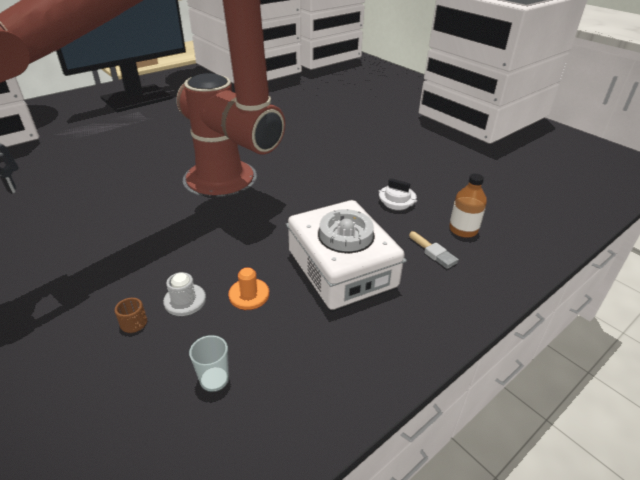

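View pics/wrist0.png

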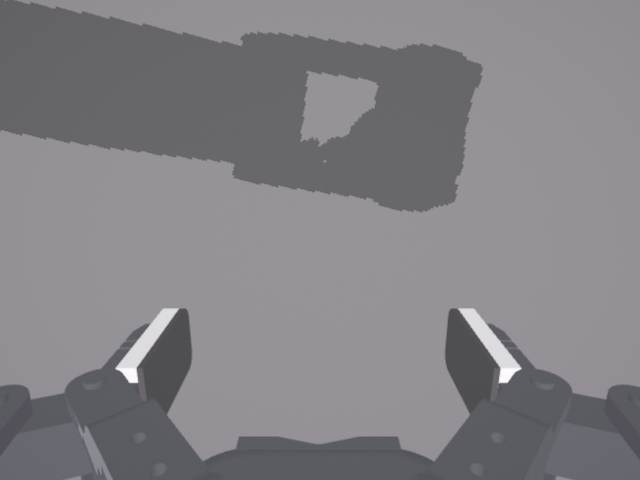

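```bash
python3 - <<'E'
from h import *
for n in ['top','scene']:
    c=cam(n)
    print(n,c[0]['cx'])
    for l,z in [('sieve_center',.064),('stand',.012),('collar',.15),('seat',.15),('lid_grip',.02),('bottle',.08),('beaker',.05),('brush',0)]:
        for m in ctrl.masks_of(n,l)[:3]:
            v,u=np.nonzero(m['pixels']); e=m['extent']
            print(l,round(m['score'],2),len(u),np.round([u.mean(),v.mean()],1),np.round(e,1),ray(n,(e[0]+e[2])/2,(e[1]+e[3])/2,z,c).round(4))
im=ctrl.get_image('top')
a=cv2.resize(im[180:320,140:520],None,fx=2.1,fy=2.1,interpolation=cv2.INTER_CUBIC)
cv2.imwrite('pics/top_z.png',a[:,:,::-1])
E
```

```text
top 321.77054316957236
sieve_center 0.73 6480 [312.1 242.9] [271.  192.7 356.5 292.7] [0.5817 0.0029 0.064 ]
sieve_center 0.53 267 [478.  295.4] [465.  286.4 489.2 305.7] [ 0.4214 -0.444   0.064 ]
stand 0.73 637 [434.8 294.1] [418.9 277.7 453.1 309.8] [ 0.4335 -0.3423  0.012 ]
stand 0.63 809 [391.3 269.1] [375.6 253.8 408.8 286.5] [ 0.5044 -0.2202  0.012 ]
collar 0.84 6259 [311.9 242.9] [269.8 194.5 354.3 294.1] [0.564  0.0069 0.15  ]
seat 0.77 6381 [311.7 243.1] [269.6 195.8 354.5 292.9] [0.5639 0.0069 0.15  ]
lid_grip 0.87 1205 [196.1 290.9] [180.1 270.8 217.9 312.6] [0.4561 0.3321 0.02  ]
lid_grip 0.64 914 [175.6 216.9] [159.9 200.9 196.2 233.7] [0.6728 0.394  0.02  ]
bottle 0.8 943 [175.5 216.7] [155.7 201.  193.8 234.9] [0.6585 0.3873 0.08  ]
beaker 0.86 572 [454.4 211.9] [440.5 202.3 469.  229.3] [ 0.6512 -0.3997  0.05  ]
brush 0.81 549 [231.8 213. ] [227.1 190.4 239.7 247.1] [0.6687 0.2372 0.    ]
scene 324.824382681868
sieve_center 0.78 524 [180.7 292.6] [165.9 274.9 196.9 305.8] [ 0.4628 -0.3533  0.064 ]
sieve_center 0.64 823 [130.2 314.2] [115.3 296.3 146.3 330.6] [ 0.4597 -0.4632  0.064 ]
sieve_center 0.21 839 [183.8 297.7] [162.3 275.4 206.6 312.8] [ 0.4772 -0.3534  0.064 ]
stand 0.9 1211 [248.1 290.4] [228.9 265.8 268.7 310.5] [ 0.5004 -0.2111  0.012 ]
stand 0.62 769 [184.2 297.7] [163.6 274.9 204.1 316.6] [ 0.4289 -0.3396  0.012 ]
collar 0.7 8814 [344.2 253.7] [284.2 201.2 405.2 313.5] [ 0.6731 -0.0745  0.15  ]
seat 0.67 8814 [344.3 253.8] [284.3 198.1 407.2 311.9] [ 0.6689 -0.0678  0.15  ]
lid_grip 0.64 807 [396.6 194.5] [380.5 177.3 413.5 211.4] [0.4471 0.3498 0.02  ]
bottle 0.65 1554 [468.1 207.9] [448.5 175.1 487.5 238.8] [0.6675 0.3817 0.08  ]
beaker 0.82 1701 [210.  361.6] [186.8 334.5 229.9 388.6] [ 0.6531 -0.3958  0.05  ]
brush 0.88 612 [434.3 250.6] [409.3 230.5 456.4 267.7] [0.6692 0.2535 0.    ]
```

```bash
python3 - <<'E'
from h import *
im=ctrl.get_image('top')
a=cv2.resize(im[180:305,255:375],None,fx=4.7,fy=4.7,interpolation=cv2.INTER_CUBIC)
cv2.imwrite('pics/mill_z.png',a[:,:,::-1])
E
```

```text
(no output)
```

View pics/top_z.png

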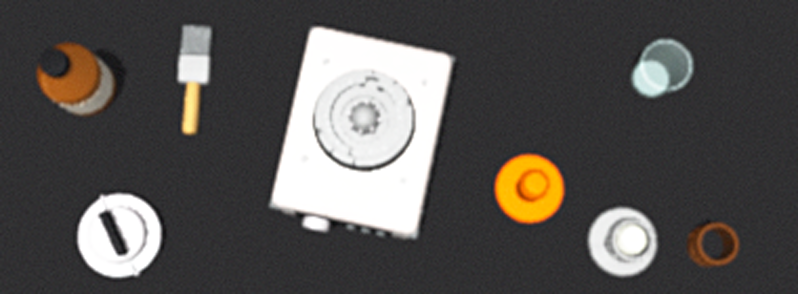

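View pics/mill_z.png

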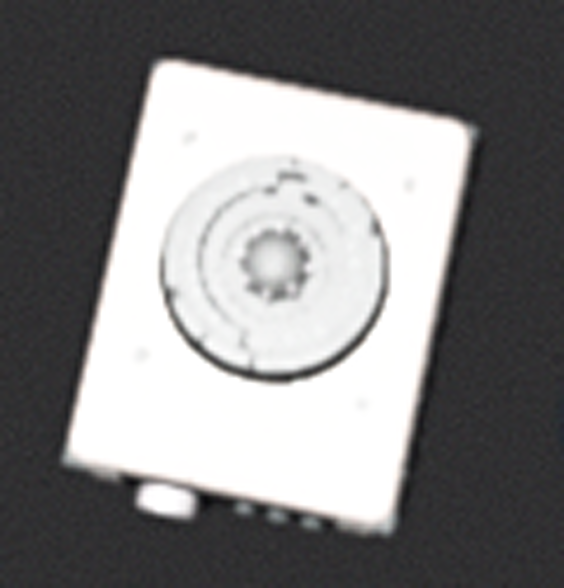

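```bash
cat >> h.py <<'E'
def plan(pos,yaw=None,n=None,step=.055):
    """rows to target TCP pos with tool down, jaw(z) yaw deg"""
    o=ctrl.get_obs(); p=np.array(o['tool_pos']); M=R.from_rotvec(o['tool_rot']).as_matrix()
    cy=np.degrees(np.arctan2(M[1,2],M[0,2]))
    if yaw is None: yaw=cy
    dy=(yaw-cy+180)%360-180
    zt=np.array([np.cos(np.radians(yaw)),np.sin(np.radians(yaw)),0]); yt=np.array([0,0,-1.]); Mt=np.c_[np.cross(yt,zt),yt,zt]
    rv=R.from_matrix(M.T@Mt).as_rotvec(degrees=True)
    d=np.array(pos)-p
    n=n or int(max(np.ceil(np.abs(d).max()/step),np.ceil(np.linalg.norm(d)/.06),np.ceil(np.abs(rv).max()/10.)))
    print('t',round(o['t'],2),'tcp',p.round(4),'jawyaw',round(cy,2),'tilt',np.degrees(np.arccos(-M[2,1])).round(2),'n',n,'F',np.round(o['contact_force'],1),'open',round(o['opening'],4))
    for i in range(n):
        Mi=M@R.from_rotvec(rv*i/n,degrees=True).as_matrix()
        print('  dpos',(Mi.T@d/n).round(4).tolist(),'dr',(rv/n).round(2).tolist())
E
python3 - <<'E'
from h import *
plan([.40,-.35,.25])
c=cam('wrist'); o=ctrl.get_obs()
# where would a point below TCP at heights appear
for h in [.064,.012]:
  for dx in [0,.03,.06,.09]:
    M=R.from_rotvec(o['tool_rot']).as_matrix()
    P=o['tool_pos']-dx*M[:,0]; P[2]=h; print(h,dx,proj('wrist',P,c))
E
```

```text
t 1.05 tcp [ 0.175  -0.6     0.2453] jawyaw -73.74 tilt 0.0 n 6 F [0.  0.1 0.2] open 0.085
  dpos [-0.0477, -0.0008, -0.0295] dr [0.0, -0.0, -0.0]
  dpos [-0.0477, -0.0008, -0.0295] dr [0.0, -0.0, -0.0]
  dpos [-0.0477, -0.0008, -0.0295] dr [0.0, -0.0, -0.0]
  dpos [-0.0477, -0.0008, -0.0295] dr [0.0, -0.0, -0.0]
  dpos [-0.0477, -0.0008, -0.0295] dr [0.0, -0.0, -0.0]
  dpos [-0.0477, -0.0008, -0.0295] dr [0.0, -0.0, -0.0]
0.064 0 [[318.62713375 214.37092754]]
0.064 0.03 [[318.62664649 173.62550594]]
0.064 0.06 [[318.62613245 130.64068247]]
0.064 0.09 [[318.62558937  85.22662131]]
0.012 0 [[318.47680973 200.74196206]]
0.012 0.03 [[318.47292786 165.33989091]]
0.012 0.06 [[318.46886297 128.26861395]]
0.012 0.09 [[318.46460178  89.4072264 ]]
```

>>> {"method": "servo_tool", "body": {"delta_pos": [[-0.0477,-0.001,-0.0295],[-0.0477,-0.001,-0.0295],[-0.0477,-0.001,-0.0295],[-0.0477,-0.001,-0.0295],[-0.0477,-0.001,-0.0295]], "dr": [[0,0,0],[0,0,0],[0,0,0],[0,0,0],[0,0,0]], "grip": [1,1,1,1,1]}}

```text
t: 1.68
tool_pos: [0.3656, -0.389, 0.2506]
tool_rot: [-0.287, 2.072, -2.075]
contact_force: [0.4, -0.1, -0.8]
opening: 0.0855
```

```bash
python3 - <<'E'
from h import *
plan([.43,-.341,.25])
E
```

```text
t 1.68 tcp [ 0.3656 -0.389   0.2506] jawyaw -74.19 tilt 0.11 n 2 F [ 0.4 -0.1 -0.8] open 0.0855
  dpos [-0.0375, 0.0003, -0.0143] dr [-0.05, 0.0, -0.02]
  dpos [-0.0375, 0.0003, -0.0143] dr [-0.05, 0.0, -0.02]
```

>>> {"method": "servo_tool", "body": {"delta_pos": [[-0.0375,0,-0.0143],[-0.037,0,-0.0143],[0,0,0]], "dr": [[0,0,0],[0,0,0],[0,0,0]], "grip": [1,1,1]}}

```text
t: 2.05
tool_pos: [0.4334, -0.3364, 0.2515]
tool_rot: [-0.291, 2.066, -2.073]
contact_force: [0.1, 0.1, -0.6]
opening: 0.0852
```

```bash
python3 - <<'E'
from h import *
plan([.43,-.341,.25])
c=cam('wrist'); save('wrist','w1.png')
for l in ['sieve_center','stand']:
    for m in ctrl.masks_of('wrist',l)[:3]:
        e=m['extent']; print(l,m['score'],np.round(e,1),ray('wrist',(e[0]+e[2])/2,(e[1]+e[3])/2,.064 if l[1]=='i' else .012,c).round(4))
E
```

```text
t 2.05 tcp [ 0.4334 -0.3364  0.2515] jawyaw -73.87 tilt 0.22 n 1 F [ 0.1  0.1 -0.6] open 0.0852
  dpos [0.0045, 0.0015, 0.0034] dr [-0.19, 0.0, -0.11]
sieve_center 0.84 [413.9 211.9 492.6 291.6] [ 0.4329 -0.4455  0.064 ]
sieve_center 0.59 [288.4 171.3 362.5 254.4] [ 0.4351 -0.342   0.064 ]
stand 0.8 [270.3 150.2 376.1 246.9] [ 0.4359 -0.3408  0.012 ]
stand 0.71 [143.9  10.1 259.3 128.1] [ 0.5096 -0.218   0.012 ]
```

View pics/w1.png

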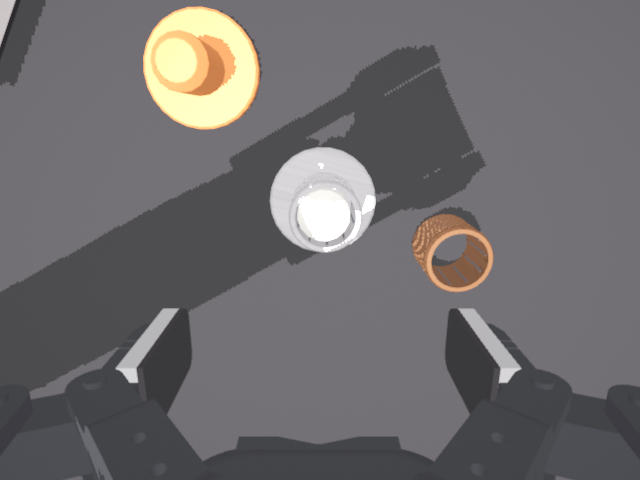

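```bash
cat >> h.py <<'E'
def overlay(n,im,circles,name,box,c,s=4):
    x0,y0,x1,y1=box; a=cv2.resize(im[y0:y1,x0:x1],None,fx=s,fy=s,interpolation=cv2.INTER_CUBIC).copy()
    t=np.linspace(0,2*np.pi,120)
    for (x,y,z,r,col) in circles:
        q=proj(n,np.c_[x+r*np.cos(t),y+r*np.sin(t),0*t+z],c)
        q=((q+.5-[x0,y0])*s-.5).round().astype(np.int32); cv2.polylines(a,[q.reshape(-1,1,2)],True,col,1)
    cv2.imwrite('pics/'+name,a[:,:,::-1])
E
python3 - <<'E'
from h import *
im=cv2.imread('pics/w1.png')[:,:,::-1].copy(); c=cam('wrist')
x,y=.4355,-.3413
overlay('wrist',im,[(x,y,.064,.0265,(255,0,0)),(x,y,.064,.023,(255,0,0)),(x,y,.012,.046,(0,255,0))],'w1o.png',(250,130,400,270),c)
E
```

```text
(no output)
```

View pics/w1o.png

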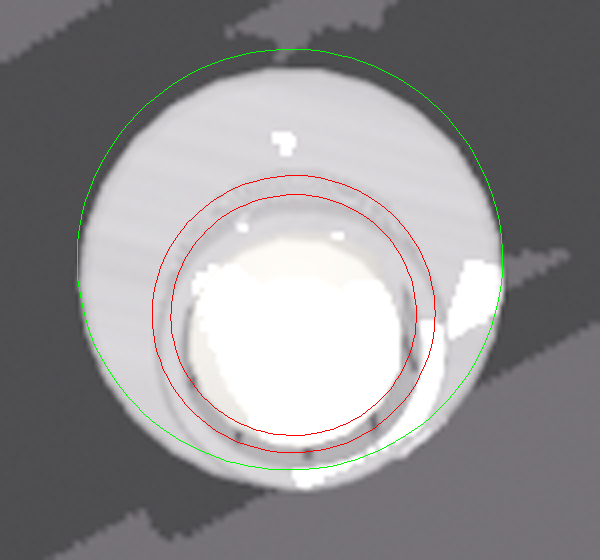

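```bash
python3 - <<'E'
from h import *
im=cv2.imread('pics/w1.png')[:,:,::-1].copy(); c=cam('wrist')
x,y=.4321,-.3432
overlay('wrist',im,[(x,y,.064,.0265,(255,0,0)),(x,y,.064,.023,(255,0,0)),(x,y,.012,.046,(0,255,0))],'w1o2.png',(250,130,400,270),c)
E
```

```text
(no output)
```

View pics/w1o2.png

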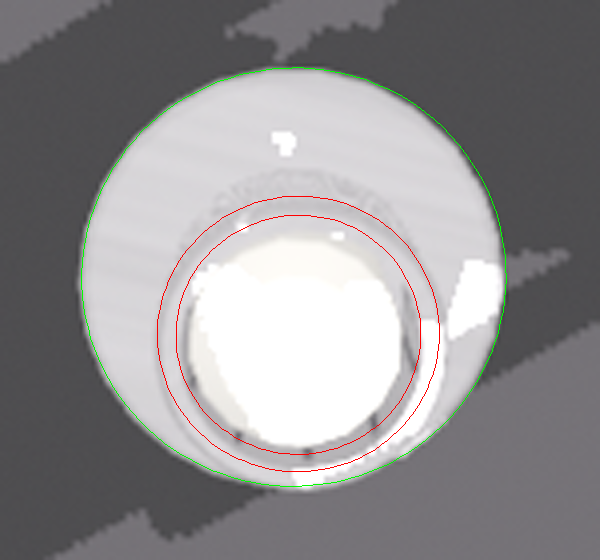

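```bash
python3 - <<'E'
from h import *
plan([.4321,-.3435,.12])
E
```

```text
t 2.2 tcp [ 0.4315 -0.3384  0.2513] jawyaw -74.11 tilt 0.21 n 3 F [-0.3  0.4  1. ] open 0.0852
  dpos [0.0003, 0.0438, 0.0015] dr [-0.07, 0.0, -0.02]
  dpos [0.0003, 0.0438, 0.0016] dr [-0.07, 0.0, -0.02]
  dpos [0.0003, 0.0438, 0.0016] dr [-0.07, 0.0, -0.02]
```

```bash
python3 - <<'E'
from h import *
print(ctrl.get_obs()['dq'].round(3))
c=cam('wrist'); im=save('wrist','w2.png')
plan([.4321,-.3435,.12])
x,y=.4345,-.3415
overlay('wrist',im,[(x,y,.064,.0265,(255,0,0)),(x,y,.064,.023,(255,0,0)),(x,y,.012,.046,(0,255,0))],'w2o.png',(250,130,400,270),c)
E
```

```text
[-0.019 -0.001  0.002  0.003 -0.002 -0.   ]
t 2.25 tcp [ 0.4312 -0.3387  0.2513] jawyaw -74.15 tilt 0.21 n 3 F [0.3 0.4 0.6] open 0.0852
  dpos [0.0002, 0.0438, 0.0015] dr [-0.07, 0.0, -0.02]
  dpos [0.0002, 0.0438, 0.0015] dr [-0.07, 0.0, -0.02]
  dpos [0.0002, 0.0438, 0.0016] dr [-0.07, 0.0, -0.02]
```

View pics/w2o.png

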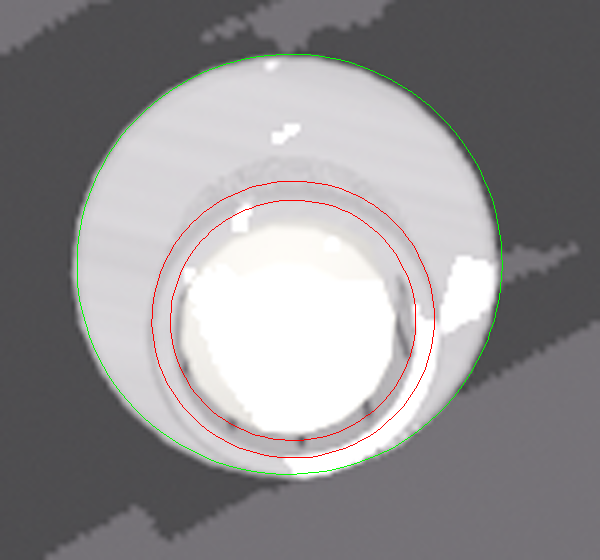

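```bash
python3 - <<'E'
from h import *
plan([.4340,-.3414,.09])
E
```

```text
t 2.25 tcp [ 0.4312 -0.3387  0.2513] jawyaw -74.15 tilt 0.21 n 3 F [0.3 0.4 0.6] open 0.0852
  dpos [-0.0006, 0.0538, 0.0009] dr [-0.07, 0.0, -0.02]
  dpos [-0.0006, 0.0538, 0.001] dr [-0.07, 0.0, -0.02]
  dpos [-0.0006, 0.0538, 0.0011] dr [-0.07, 0.0, -0.02]
```

>>> {"method": "servo_tool", "body": {"delta_pos": [[-0.0006,0.053,0.001],[-0.0006,0.053,0.001],[-0.0006,0.053,0.001],[0,0,0]], "dr": [[-0.07,0,0],[-0.07,0,0],[-0.07,0,0],[0,0,0]], "grip": [1,1,1,1]}}

```text
t: 2.75
tool_pos: [0.4319, -0.3467, 0.0911]
tool_rot: [-0.277, 2.072, -2.081]
contact_force: [0.6, -0.4, 0.3]
opening: 0.0856
```

```bash
python3 - <<'E'
from h import *
plan([.4340,-.3414,.062])
save('wrist','w3.png')
plan([.4340,-.3414,.062])
E
```

```text
t 2.75 tcp [ 0.4319 -0.3467  0.0911] jawyaw -74.6 tilt 0.33 n 1 F [ 0.6 -0.4  0.3] open 0.0856
  dpos [-0.0033, 0.029, -0.0047] dr [-0.27, 0.0, -0.17]
t 2.8 tcp [ 0.4337 -0.3485  0.0946] jawyaw -74.59 tilt 0.7 n 1 F [0.1 0.  0.5] open 0.0856
  dpos [-0.002, 0.0325, -0.0071] dr [-0.6, 0.0, -0.35]
```

View pics/w3.png

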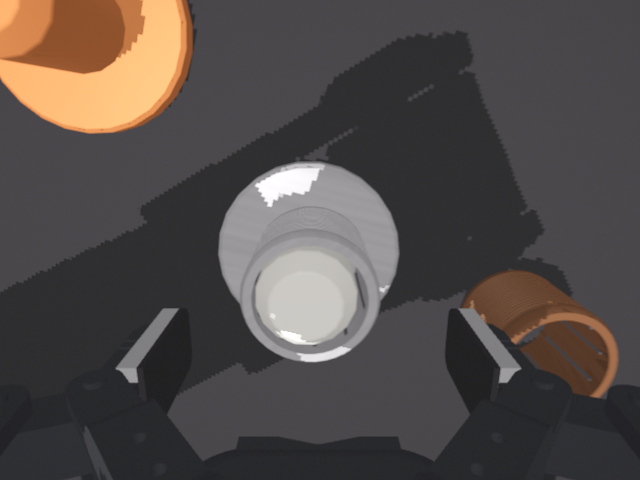

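>>> {"method": "servo_tool", "body": {"delta_pos": [[-0.001,0.003,-0.0035],[-0.001,0.003,-0.003],[0,0,0]], "dr": [[-0.5,0,-0.3],[0,0,0],[0,0,0]], "grip": [1,1,1]}}

```text
t: 3.18
tool_pos: [0.4368, -0.3453, 0.0959]
tool_rot: [-0.271, 2.063, -2.086]
contact_force: [-1.2, -0.5, 0.8]
opening: 0.0855
```

```bash
python3 - <<'E'
from h import *
plan([.4340,-.3414,.062])
E
```

```text
t 3.17 tcp [ 0.4368 -0.3453  0.0959] jawyaw -74.66 tilt 0.77 n 1 F [-1.2 -0.5  0.8] open 0.0855
  dpos [0.0019, 0.0339, -0.0049] dr [-0.68, 0.0, -0.36]
```

>>> {"method": "servo_tool", "body": {"delta_pos": [[0.001,0.01,-0.004]], "dr": [[-0.7,0,-0.4]], "grip": [1]}}

```text
t: 3.3
tool_pos: [0.4359, -0.3427, 0.0877]
tool_rot: [-0.279, 2.075, -2.081]
contact_force: [-0.1, -0.2, 0.2]
opening: 0.0852
```

>>> {"method": "servo_tool", "body": {"delta_pos": [[0,0,0]], "dr": [[0,0,0]], "grip": [1]}}

```text
t: 3.42
tool_pos: [0.4354, -0.342, 0.0867]
tool_rot: [-0.28, 2.077, -2.079]
contact_force: [0.3, 0.2, 0.1]
opening: 0.085
```

>>> {"method": "servo_tool", "body": {"delta_pos": [[0,0,0]], "dr": [[0,0,0]], "grip": [1]}}

```text
t: 3.55
tool_pos: [0.4355, -0.342, 0.0867]
tool_rot: [-0.28, 2.077, -2.079]
contact_force: [0.8, -0.2, -0.5]
opening: 0.0855
```

```bash
python3 - <<'E'
from h import *
plan([.4340,-.3414,.062])
print(ctrl.get_obs()['dq'].round(3))
E
```

```text
t 3.55 tcp [ 0.4355 -0.342   0.0867] jawyaw -74.63 tilt 0.06 n 1 F [ 0.8 -0.2 -0.5] open 0.0855
  dpos [0.0013, 0.0247, -0.001] dr [-0.06, -0.0, 0.0]
[ 0.001  0.004  0.009 -0.     0.002  0.001]
```

>>> {"method": "servo_tool", "body": {"delta_pos": [[0.0007,0.012,-0.0005],[0.0006,0.01,-0.0005],[0,0.001,0],[0,0,0]], "dr": [[0,0,0],[0,0,0],[0,0,0],[0,0,0]], "grip": [1,1,1,1]}}

```text
t: 4.05
tool_pos: [0.4333, -0.3408, 0.061]
tool_rot: [-0.282, 2.079, -2.078]
contact_force: [-0.3, -0.3, -1.5]
opening: 0.0853
```

```bash
python3 - <<'E'
from h import *
plan([.4340,-.3414,.062])
save('wrist','w4.png')
E
```

```text
t 4.05 tcp [ 0.4333 -0.3408  0.061 ] jawyaw -74.63 tilt 0.06 n 1 F [-0.3 -0.3 -1.5] open 0.0853
  dpos [-0.0005, -0.001, 0.0007] dr [0.03, 0.0, 0.06]
```

View pics/w4.png

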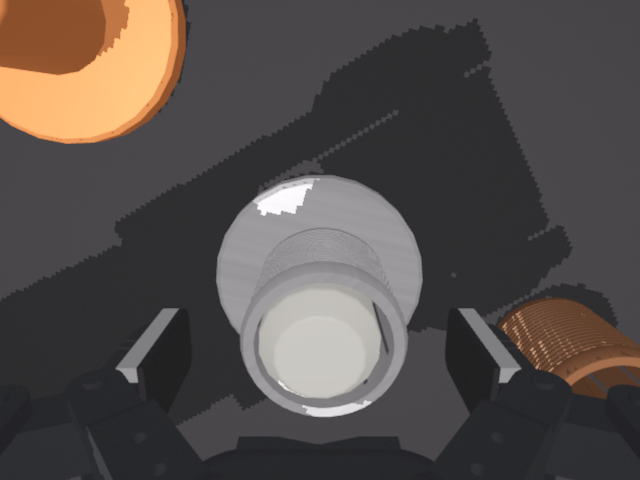

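>>> {"method": "servo_tool", "body": {"delta_pos": [[0,0,0],[0,0,0],[0,0,0],[0,0,0]], "dr": [[0,0,0],[0,0,0],[0,0,0],[0,0,0]], "grip": [0.5,0.4,0.4,0.4], "grip_force": 50}}

```text
t: 4.6
tool_pos: [0.4339, -0.3414, 0.0624]
tool_rot: [-0.28, 2.077, -2.079]
contact_force: [-0.5, 0.4, -1.9]
opening: 0.0545
```

```bash
python3 - <<'E'
from h import *
plan([.4340,-.3414,.062])
save('wrist','w5.png')
E
```

```text
t 4.6 tcp [ 0.4339 -0.3414  0.0624] jawyaw -74.63 tilt 0.05 n 1 F [-0.5  0.4 -1.9] open 0.0545
  dpos [-0.0001, 0.0004, 0.0] dr [-0.05, -0.0, 0.01]
```

View pics/w5.png

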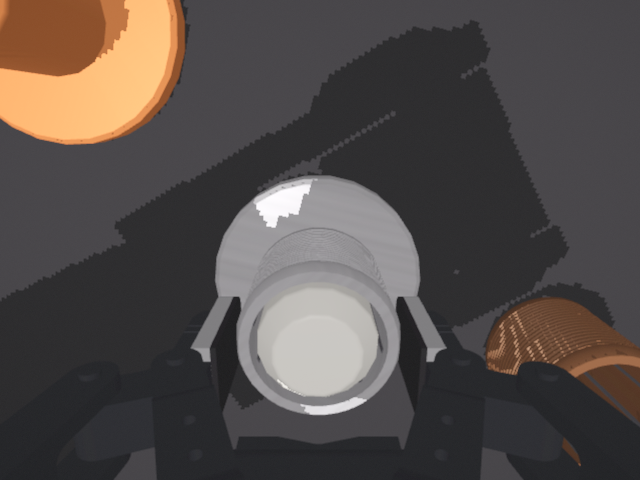

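>>> {"method": "servo_tool", "body": {"delta_pos": [[0,0,0],[0,-0.015,0],[0,-0.03,0],[0,-0.03,0]], "dr": [[0,0,0],[0,0,0],[0,0,0],[0,0,0]], "grip": [0.3,0.3,0.3,0.3], "grip_force": 60}}

```text
t: 5.15
tool_pos: [0.4328, -0.3398, 0.1375]
tool_rot: [-0.283, 2.083, -2.075]
contact_force: [-0.2, 0.1, -1.1]
opening: 0.0535
```

```bash
python3 - <<'E'
from h import *
plan([.4340,-.3414,.28])
save('wrist','w6.png')
E
```

```text
t 5.15 tcp [ 0.4328 -0.3398  0.1375] jawyaw -74.64 tilt 0.25 n 3 F [-0.2  0.1 -1.1] open 0.0535
  dpos [-0.0002, -0.0475, 0.0004] dr [0.07, 0.0, 0.04]
  dpos [-0.0002, -0.0475, 0.0005] dr [0.07, 0.0, 0.04]
  dpos [-0.0002, -0.0475, 0.0005] dr [0.07, 0.0, 0.04]
```

View pics/w6.png

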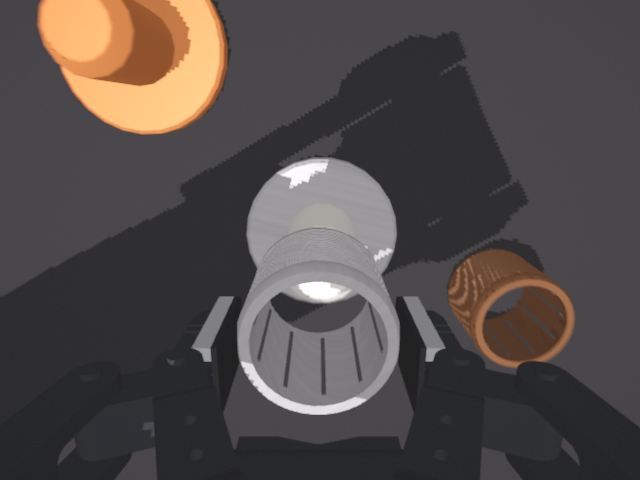

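```bash
python3 - <<'E'
from h import *
plan([.475,-.018,.30])
E
```

```text
t 5.2 tcp [ 0.4348 -0.3418  0.1427] jawyaw -74.63 tilt 0.2 n 7 F [ 2.5 -1.6  0.8] open 0.0539
  dpos [-0.0178, -0.0226, -0.043] dr [-0.02, 0.0, -0.02]
  dpos [-0.0178, -0.0226, -0.043] dr [-0.02, 0.0, -0.02]
  dpos [-0.0178, -0.0225, -0.043] dr [-0.02, 0.0, -0.02]
  dpos [-0.0178, -0.0225, -0.043] dr [-0.02, 0.0, -0.02]
  dpos [-0.0178, -0.0225, -0.0431] dr [-0.02, 0.0, -0.02]
  dpos [-0.0178, -0.0225, -0.0431] dr [-0.02, 0.0, -0.02]
  dpos [-0.0178, -0.0225, -0.0431] dr [-0.02, 0.0, -0.02]
```

>>> {"method": "servo_tool", "body": {"delta_pos": [[0,-0.04,-0.01],[-0.015,-0.035,-0.03],[-0.015,-0.03,-0.035],[-0.015,-0.02,-0.035],[-0.015,-0.015,-0.035]], "dr": [[0,0,0],[0,0,0],[0,0,0],[0,0,0],[0,0,0]], "grip": [0.3,0.3,0.3,0.3,0.3]}}

```text
t: 5.82
tool_pos: [0.4535, -0.1833, 0.2879]
tool_rot: [-0.271, 2.075, -2.083]
contact_force: [-0.6, -0.7, -1.7]
opening: 0.0539
```

```bash
python3 - <<'E'
from h import *
plan([.475,-.018,.30])
E
```

```text
t 5.83 tcp [ 0.4535 -0.1833  0.2879] jawyaw -74.94 tilt 0.33 n 4 F [-0.6 -0.7 -1.7] open 0.0539
  dpos [-0.0159, -0.0031, -0.0385] dr [-0.06, 0.0, -0.05]
  dpos [-0.0159, -0.0031, -0.0385] dr [-0.06, 0.0, -0.05]
  dpos [-0.0159, -0.0031, -0.0385] dr [-0.06, 0.0, -0.05]
  dpos [-0.0159, -0.0031, -0.0385] dr [-0.06, 0.0, -0.05]
```

>>> {"method": "servo_tool", "body": {"delta_pos": [[-0.016,-0.002,-0.038],[-0.016,-0.002,-0.036],[-0.014,-0.002,-0.03],[-0.012,-0.002,-0.02],[-0.005,0,-0.01]], "dr": [[0,0,0],[0,0,0],[0,0,0],[0,0,0],[0,0,0]], "grip": [0.3,0.3,0.3,0.3,0.3]}}

```text
t: 6.45
tool_pos: [0.4798, -0.0313, 0.2986]
tool_rot: [-0.266, 2.068, -2.083]
contact_force: [0.0, -0.4, -0.8]
opening: 0.054
```

>>> {"method": "servo_tool", "body": {"delta_pos": [[0,0,-0.005],[0,0,0],[0,0,0]], "dr": [[0,0,0],[0,0,0],[0,0,0]], "grip": [0.3,0.3,0.3]}}

```text
t: 6.82
tool_pos: [0.4779, -0.0271, 0.2981]
tool_rot: [-0.267, 2.068, -2.085]
contact_force: [-0.0, 0.5, -1.0]
opening: 0.054
```

```bash
python3 - <<'E'
from h import *
plan([.475,-.018,.30])
c=cam('wrist'); im=save('wrist','w7.png')
print(c[2:])
plan([.475,-.018,.30])
for l in ['collar','seat']:
    for m in ctrl.masks_of('wrist',l)[:2]: print(l,m['score'],m['extent'])
E
```

```text
t 6.83 tcp [ 0.4779 -0.0271  0.2981] jawyaw -74.84 tilt 0.68 n 1 F [-0.   0.5 -1. ] open 0.054
  dpos [0.0004, -0.002, -0.0095] dr [-0.52, 0.0, -0.44]
(array([ 0.54516411, -0.00688022,  0.42795189]), array([[ 0.26104404, -0.93045589, -0.25711445],
       [-0.96527394, -0.24881079, -0.07962037],
       [ 0.01011039,  0.26897031, -0.9630954 ]]))
t 6.88 tcp [ 0.4779 -0.0271  0.298 ] jawyaw -74.85 tilt 0.67 n 1 F [-0.6 -0.2 -0.9] open 0.0539
  dpos [0.0004, -0.0021, -0.0096] dr [-0.51, 0.0, -0.43]
collar 0.79 [114.5, 1.4, 498.0, 236.7]
seat 0.78 [118.2, 2.3, 495.9, 240.2]
```

View pics/w7.png

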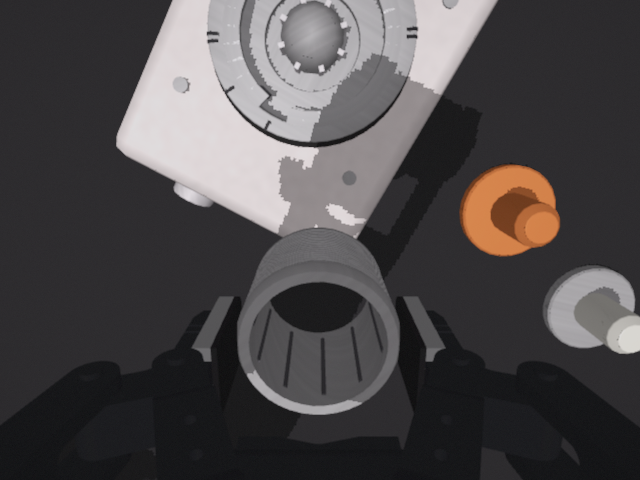

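>>> {"method": "servo_tool", "body": {"delta_pos": [[-0.018,-0.001,0],[-0.017,-0.001,0],[0,0,0],[0,0,0]], "dr": [[-0.5,0,-0.4],[0,0,0],[0,0,0],[0,0,0]], "grip": [0.3,0.3,0.3,0.3]}}

```text
t: 7.48
tool_pos: [0.5121, -0.0192, 0.3002]
tool_rot: [-0.275, 2.081, -2.082]
contact_force: [0.3, -0.0, -1.2]
opening: 0.0539
```

```bash
cat > fit.py <<'E'
from h import *
import sys
def run(tag,x,y,yaw,save_=True):
    import pickle
    c=cam('wrist')
    if save_:
        im=save('wrist',tag+'.png'); pickle.dump(c,open(tag+'.pkl','wb'))
    else:
        im=cv2.imread('pics/'+tag+'.png')[:,:,::-1].copy(); c=pickle.load(open(tag+'.pkl','rb'))
    p0=proj('wrist',[x,y,.15],c)[0].astype(int)
    box=(max(p0[0]-110,0),max(p0[1]-110,0),p0[0]+110,p0[1]+120)
    cs=[(x,y,.15,.062,(255,0,0)),(x,y,.15,.043,(255,0,0)),(x,y,.161,.002,(0,255,0)),(x,y,.128,.0305,(0,0,255))]
    for k in range(2):
        a=np.radians(yaw+180*k)
        cs+= [(x+.052*np.cos(a),y+.052*np.sin(a),.15,.001,(255,0,255)),(x+.062*np.cos(a),y+.062*np.sin(a),.15,.001,(255,0,255))]
        for g in [30,60]:
            b=a-np.radians(g); cs.append((x+.062*np.cos(b),y+.062*np.sin(b),.15,.001,(255,0,255)))
    overlay('wrist',im,cs,tag+'o.png',box,c,s=2.6)
E
python3 - <<'E'
from fit import *
plan([.475,-.018,.30])
run('w8',.564,.004,-12.5)
plan([.475,-.018,.30])
E
```

```text
t 7.47 tcp [ 0.5121 -0.0192  0.3002] jawyaw -74.98 tilt 0.01 n 1 F [ 0.3 -0.  -1.2] open 0.0539
  dpos [0.0355, 0.0002, -0.0107] dr [-0.01, -0.0, 0.01]
t 7.53 tcp [ 0.5121 -0.0191  0.3002] jawyaw -74.98 tilt 0.01 n 1 F [-0.  -0.5 -1.1] open 0.0539
  dpos [0.0355, 0.0002, -0.0107] dr [-0.01, 0.0, -0.0]
```

View pics/w8o.png

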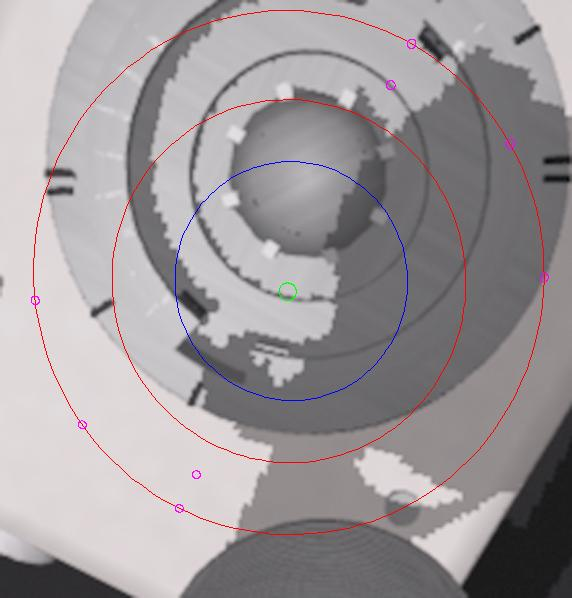

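```bash
python3 - <<'E'
from fit import *
print(ray('top',313.5,235.7,.15))
import pickle; c=pickle.load(open('w8.pkl','rb'))
p0=proj('wrist',[.564,.004,.15],c)[0].astype(int); b=np.array([max(p0[0]-110,0),max(p0[1]-110,0)])
print(b,p0)
# collar circle pts read in the overlay /2.6+b: left mark(45,182) right (570,170) bottom(300,433)
pts=np.array([[47,183],[568,168],[300,433],[92,314],[193,404],[50,130],[540,300]])/2.6+b
W=np.array([ray('wrist',u,v,.15,c)[:2] for u,v in pts]); print(W.round(4))
from scipy.optimize import least_squares
r=least_squares(lambda s:np.hypot(*(W-s).T)-.062,[.58,0]); print(r.x,r.fun.round(4))
mk=np.array([[92,309],[193,395]])/2.6+b
for u,v in mk: q=ray('wrist',u,v,.15,c)[:2]-r.x; print(np.degrees(np.arctan2(q[1],q[0])))
E
```

```text
[0.58688011 0.0025523  0.15      ]
[194  28] [304 138]
[[ 0.5727  0.0653]
 [ 0.6079 -0.0531]
 [ 0.5302 -0.0079]
 [ 0.5455  0.0487]
 [ 0.5304  0.0198]
 [ 0.5845  0.0669]
 [ 0.5771 -0.0562]]
[0.59033162 0.00544887] [ 0.0003 -0.0009 -0.0004  0.0003 -0.0004 -0.0003  0.0011]
135.06654814342107
165.56849573821842
```

```bash
python3 - <<'E'
from fit import *
run('w8',.590,.0055,-14.5,False)
E
```

```text
(no output)
```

View pics/w8o.png

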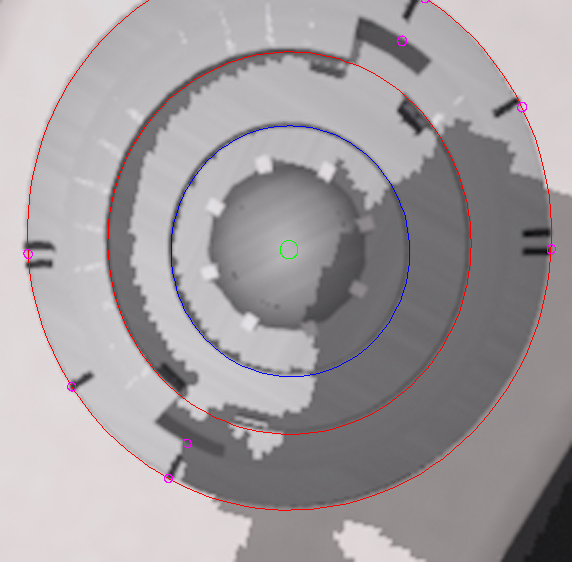

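```bash
python3 - <<'E'
from fit import *
import pickle; c=pickle.load(open('w8.pkl','rb'))
im=cv2.imread('pics/w8.png')[:,:,::-1].copy()
o=ctrl.get_obs(); p=o['tool_pos'];M=R.from_rotvec(o['tool_rot']).as_matrix()
cs=[]
for z,col in [(.0016,(255,0,0))]:
    q=p+[0,0,z]
    cs+=[(q[0],q[1],q[2],.0265,col),(q[0],q[1],q[2],.023,col),(q[0],q[1],q[2]-.003,.028,(0,255,0)),(q[0],q[1],q[2]-.052,.0265,(0,0,255))]
overlay('wrist',im,cs,'w8s.png',(200,200,440,430),c,3)
E
```

```text
(no output)
```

View pics/w8s.png

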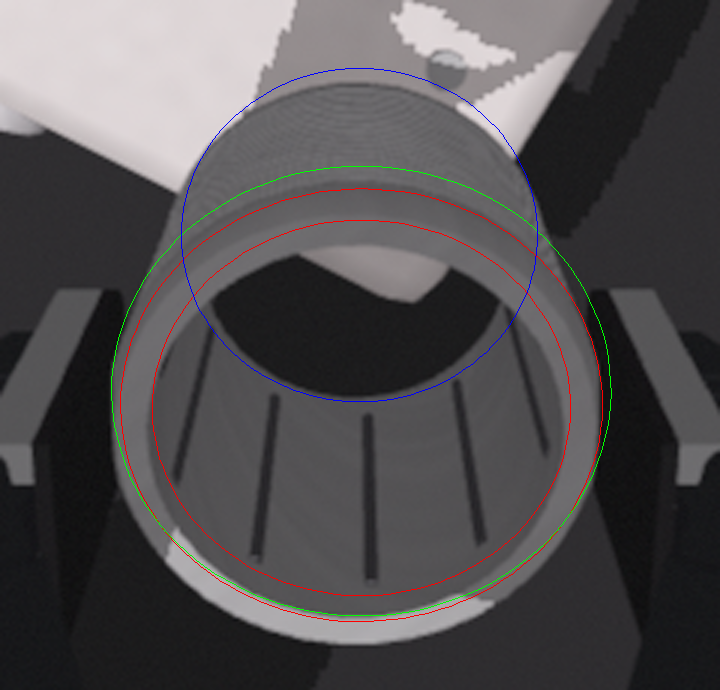

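```bash
python3 - <<'E'
from h import *
plan([.5916,.0054,.24])
E
```

```text
t 7.53 tcp [ 0.5121 -0.0191  0.3002] jawyaw -74.98 tilt 0.01 n 2 F [-0.  -0.5 -1.1] open 0.0539
  dpos [-0.0416, 0.0301, -0.0016] dr [-0.01, 0.0, -0.0]
  dpos [-0.0416, 0.0301, -0.0016] dr [-0.01, 0.0, -0.0]
```

>>> {"method": "servo_tool", "body": {"delta_pos": [[-0.03,0.012,-0.001],[-0.03,0.018,-0.001],[-0.02,0.018,-0.001],[-0.003,0.01,0],[0,0,0]], "dr": [[0,0,0],[0,0,0],[0,0,0],[0,0,0],[0,0,0]], "grip": [0.3,0.3,0.3,0.3,0.3]}}

```text
t: 8.15
tool_pos: [0.5918, 0.0045, 0.2423]
tool_rot: [-0.271, 2.08, -2.084]
contact_force: [-0.7, 0.2, -1.8]
opening: 0.0538
```

```bash
python3 - <<'E'
from h import *
plan([.5916,.0054,.21])
E
```

```text
t 8.15 tcp [0.5918 0.0045 0.2423] jawyaw -75.1 tilt 0.14 n 1 F [-0.7  0.2 -1.8] open 0.0538
  dpos [0.0, 0.0323, -0.001] dr [-0.11, 0.0, -0.08]
```

>>> {"method": "servo_tool", "body": {"delta_pos": [[0,0.015,-0.0008],[0,0.01,0],[0,0,0]], "dr": [[0,0,0],[0,0,0],[0,0,0]], "grip": [0.3,0.3,0.3]}}

```text
t: 8.52
tool_pos: [0.5908, 0.0046, 0.2172]
tool_rot: [-0.268, 2.079, -2.084]
contact_force: [-0.5, -0.1, -1.4]
opening: 0.0539
```

```bash
python3 - <<'E'
from h import *
plan([.5916,.0054,.17])
c=cam('wrist'); im=save('wrist','w9.png')
o=ctrl.get_obs(); p=o['tool_pos']
x,y=.590,.0055
M=R.from_rotvec(o['tool_rot']).as_matrix()
q=p+M[:,0]*.0015-M[:,2]*.0005
cs=[(x,y,.15,.062,(255,0,0)),(x,y,.15,.043,(255,0,0)),(x,y,.128,.0305,(0,0,255)),(q[0],q[1],q[2]-.050,.0265,(0,255,0)),(q[0],q[1],q[2]-.0474,.028,(0,255,0)),(q[0],q[1],q[2]+.0016,.0265,(255,255,0)),(q[0],q[1],q[2]+.0016,.023,(255,255,0))]
overlay('wrist',im,cs,'w9o.png',(180,60,460,430),c,2)
plan([.5916,.0054,.17])
E
```

```text
t 8.53 tcp [0.5908 0.0046 0.2172] jawyaw -75.14 tilt 0.24 n 1 F [-0.5 -0.1 -1.4] open 0.0539
  dpos [-0.0008, 0.0472, -0.0007] dr [-0.16, 0.0, -0.17]
t 8.57 tcp [0.5911 0.0046 0.2177] jawyaw -75.14 tilt 0.28 n 1 F [-0.2 -0.5 -2. ] open 0.0537
  dpos [-0.0006, 0.0477, -0.0008] dr [-0.18, 0.0, -0.21]
```

View pics/w9o.png

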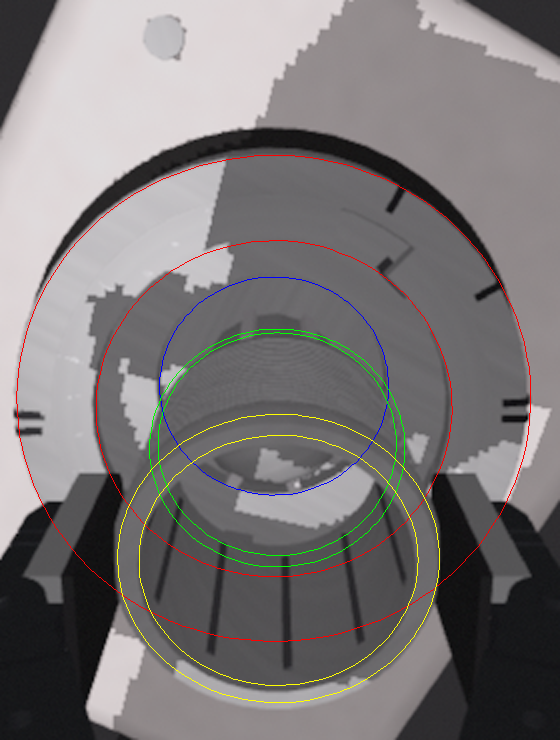

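View pics/w9.png

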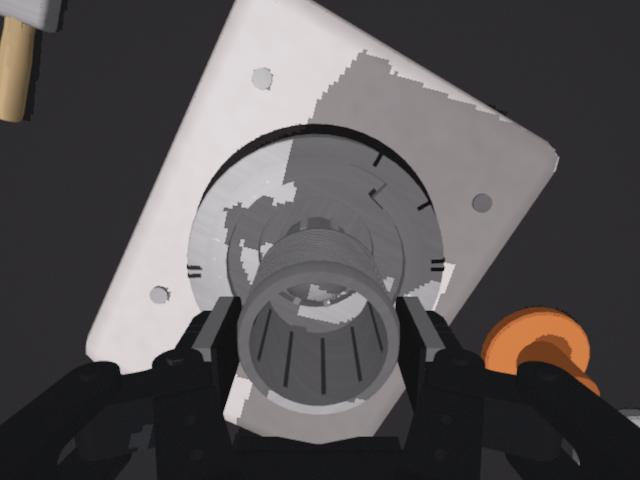

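```bash
python3 - <<'E'
from h import *
im=cv2.imread('pics/w9.png')
a=cv2.resize(im[115:305,180:450],None,fx=2.9,fy=2.9,interpolation=cv2.INTER_CUBIC); a=cv2.convertScaleAbs(a,alpha=1.6)
cv2.imwrite('pics/w9z.png',a)
E
```

```text
(no output)
```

View pics/w9z.png

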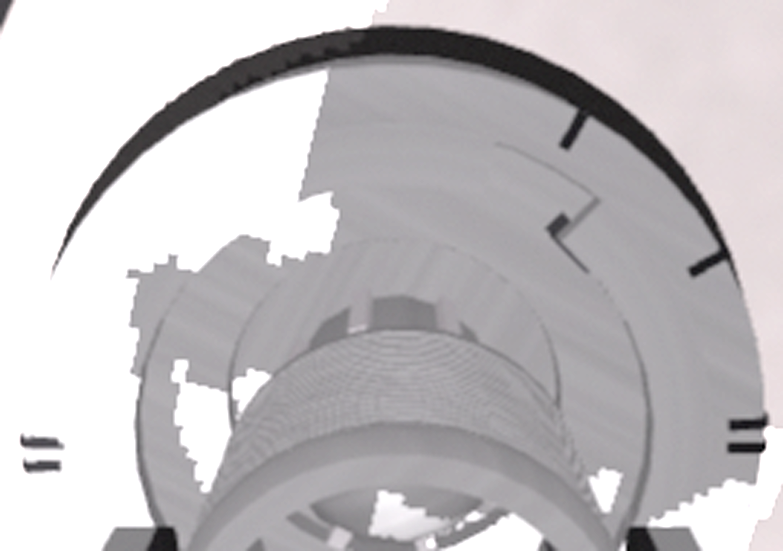

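```bash
python3 - <<'E'
from h import *
from scipy.optimize import least_squares
c=cam('wrist'); print(ctrl.get_obs()['tool_pos'])
f=lambda L:np.array(L)/2.9+[180,115]-.3
def fit(P,z,r):
    W=np.array([ray('wrist',u,v,z,c)[:2] for u,v in P]); s=least_squares(lambda s:np.hypot(*(W-s).T)-r,[.59,.005]); print(s.x.round(4),s.fun.round(4)); return s.x
a=fit(f([(395,57),(590,108),(733,250),(767,430),(20,440),(55,275)]),.15,.062)
b=fit(f([(395,238),(230,400),(558,400)]),.128,.0305)
o=ctrl.get_obs();p=o['tool_pos'];M=R.from_rotvec(o['tool_rot']).as_matrix()
# sieve bottom: far edge silhouette r=.028 at bottom+.003
q=ray('wrist',*f([(398,330)])[0],p[2]-.0474,c); q2=ray('wrist',*f([(398,330)])[0],p[2]-.0504,c)
print('sieve centre along x:',(M.T@(q-p))[0]+.028,(M.T@(q2-p))[0]+.0265)
for s in (a,b): print('mill rel TCP (tool x,z)',(M.T@(np.r_[s,0]-np.r_[p[:2],0]))[[0,2]])
E
```

```text
[0.59106525 0.00457008 0.21769931]
[0.5915 0.0059] [-0.0001 -0.      0.0006 -0.0001  0.0008 -0.0005]
[0.5907 0.0061] [ 0.     -0.0003 -0.0003]
sieve centre along x: 0.0034757685619171245 0.002766793586328635
mill rel TCP (tool x,z) [-0.00080779 -0.0011666 ]
mill rel TCP (tool x,z) [-6.01708366e-05 -1.59721694e-03]
```

>>> {"method": "servo_tool", "body": {"delta_pos": [[-0.0027,0,-0.0007],[0,0.008,0],[0,0.007,0],[0,0,0]], "dr": [[-0.2,0,-0.2],[0,0,0],[0,0,0],[0,0,0]], "grip": [0.3,0.3,0.3,0.3]}}

```text
t: 9.07
tool_pos: [0.5942, 0.006, 0.2028]
tool_rot: [-0.27, 2.083, -2.082]
contact_force: [-0.3, -0.6, -1.8]
opening: 0.0541
```

```bash
python3 - <<'E'
from h import *
plan([.5916,.0054,.17])
c=cam('wrist'); im=save('wrist','w10.png')
plan([.5916,.0054,.17])
a=cv2.resize(im[115:345,200:430],None,fx=2.6,fy=2.6,interpolation=cv2.INTER_CUBIC); a=cv2.convertScaleAbs(a,alpha=1.6)
cv2.imwrite('pics/w10z.png',a[:,:,::-1])
E
```

```text
t 9.07 tcp [0.5942 0.006  0.2028] jawyaw -75.14 tilt 0.09 n 1 F [-0.3 -0.6 -1.8] open 0.0541
  dpos [0.0027, 0.0327, -0.0001] dr [-0.0, 0.0, -0.09]
t 9.12 tcp [0.5944 0.0059 0.2032] jawyaw -75.15 tilt 0.13 n 1 F [ 0.3 -0.3 -2. ] open 0.054
  dpos [0.0029, 0.0331, -0.0002] dr [-0.02, 0.0, -0.12]
```

View pics/w10z.png

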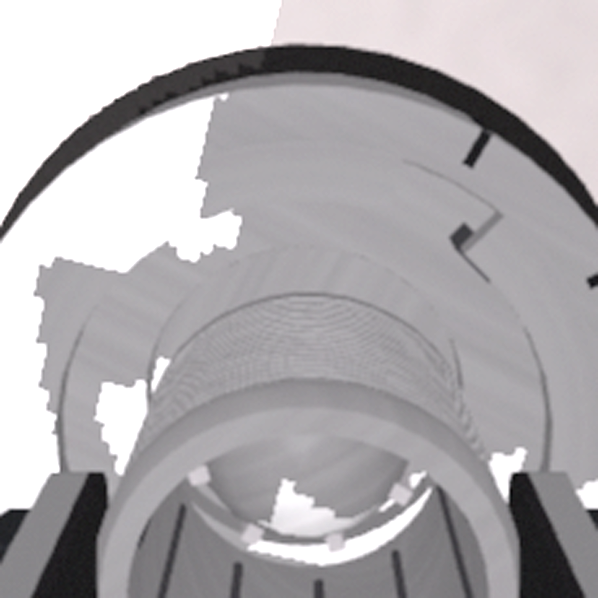

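```bash
python3 - <<'E'
from h import *
c=cam('wrist')
f=lambda u,v:(u/2.6+200-.3,v/2.6+115-.3)
o=ctrl.get_obs();p=o['tool_pos'];M=R.from_rotvec(o['tool_rot']).as_matrix()
rel=lambda q:(M.T@(q-p))[[0,2]]
q=rel(ray('wrist',*f(308,294),p[2]-.0474,c)); print('sieve',q+[.028,0])
q=rel(ray('wrist',*f(308,294),p[2]-.0504,c)); print('sieve',q+[.0265,0])
print('collar',rel(ray('wrist',*f(308,76),.15,c))+[.062,0])
print('seat',rel(ray('wrist',*f(308,246),.128,c))+[.0305,0])
for u,v in [(62,420),(550,420)]: print('lip',rel(ray('wrist',*f(u,v),.15,c)))
E
```

```text
sieve [ 0.00315982 -0.00054867]
sieve [ 0.00244581 -0.00054465]
collar [ 0.00275619 -0.00053064]
seat [ 0.00369538 -0.00050881]
lip [-0.0007535  -0.04328662]
lip [-0.00067704  0.04152349]
```

>>> {"method": "servo_tool", "body": {"delta_pos": [[0,0.01,0],[0,0.008,0],[0,0.006,0],[0,0,0]], "dr": [[0,0,-0.1],[0,0,0],[0,0,0],[0,0,0]], "grip": [0.3,0.3,0.3,0.3]}}

```text
t: 9.62
tool_pos: [0.5942, 0.0059, 0.1771]
tool_rot: [-0.272, 2.083, -2.083]
contact_force: [-0.4, 0.1, -2.4]
opening: 0.0538
```

>>> {"method": "servo_tool", "body": {"delta_pos": [[0,0.005,0],[0,0.003,0],[0,0,0]], "dr": [[0,0,0],[0,0,0],[0,0,0]], "grip": [0.3,0.3,0.3]}}

```text
t: 10.0
tool_pos: [0.5947, 0.006, 0.1707]
tool_rot: [-0.271, 2.082, -2.083]
contact_force: [1.0, 0.7, -1.2]
opening: 0.0539
```

>>> {"method": "servo_tool", "body": {"delta_pos": [[0,0.001,0],[0,0,0]], "dr": [[0,0,0],[0,0,0]], "grip": [0.3,0.3]}}

```text
t: 10.25
tool_pos: [0.5948, 0.006, 0.1705]
tool_rot: [-0.271, 2.082, -2.083]
contact_force: [-0.7, -0.1, -1.1]
opening: 0.0542
```

```bash
python3 - <<'E'
from h import *
plan([.5916,.0054,.17])
im=save('wrist','w11.png')
save('scene','s11.png')
E
```

```text
t 10.25 tcp [0.5948 0.006  0.1705] jawyaw -75.14 tilt 0.06 n 1 F [-0.7 -0.1 -1.1] open 0.0542
  dpos [0.0032, 0.0005, -0.0003] dr [-0.03, 0.0, -0.05]
```

View pics/w11.png

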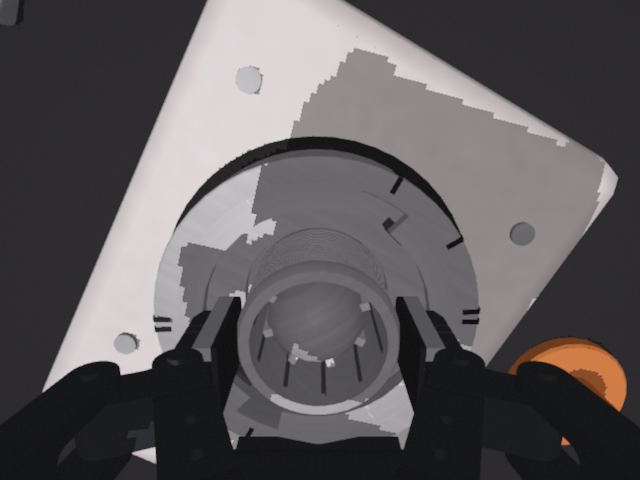

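>>> {"method": "servo_tool", "body": {"delta_pos": [[0,0,0],[0,0,0],[0,0,0],[0,0,0]], "dr": [[0,0,0],[0,0,0],[0,0,0],[0,0,0]], "grip": [0.75,1,1,1]}}

```text
t: 10.85
tool_pos: [0.5954, 0.0058, 0.1704]
tool_rot: [-0.269, 2.081, -2.083]
contact_force: [-0.0, -0.3, -0.9]
opening: 0.0854
```

```bash
python3 - <<'E'
from h import *
plan([.5948,.006,.25])
c=cam('wrist');im=save('wrist','w12.png')
cs=[(.5905,.006,.15,.062,(255,0,0))]
a=cv2.resize(im[140:430,180:450],None,fx=2,fy=2,interpolation=cv2.INTER_CUBIC); a=cv2.convertScaleAbs(a,alpha=1.6)
cv2.imwrite('pics/w12z.png',a[:,:,::-1])
E
```

```text
t 10.85 tcp [0.5954 0.0058 0.1704] jawyaw -75.14 tilt 0.16 n 2 F [-0.  -0.3 -0.9] open 0.0854
  dpos [0.0002, -0.0398, -0.0001] dr [-0.03, 0.0, -0.07]
  dpos [0.0002, -0.0398, -0.0001] dr [-0.03, 0.0, -0.07]
```

View pics/w12z.png

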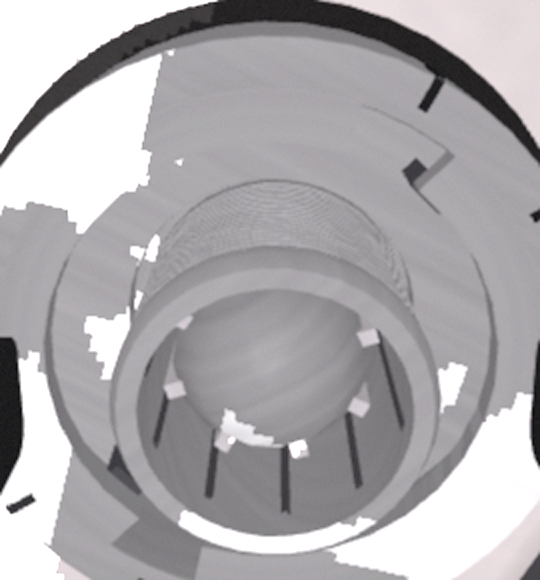

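>>> {"method": "servo_tool", "body": {"delta_pos": [[0,-0.02,0],[0,-0.03,0],[0,-0.04,0],[0.02,-0.025,0],[0,0,0]], "dr": [[0,0,0],[0,0,0],[0,0,0],[0,0,0],[0,0,0]], "grip": [1,1,1,1,1]}}

```text
t: 11.52
tool_pos: [0.5763, 0.0006, 0.2952]
tool_rot: [-0.263, 2.077, -2.082]
contact_force: [-0.4, -0.4, 0.1]
opening: 0.0853
```

>>> {"method": "servo_tool", "body": {"delta_pos": [[0,0,0],[0,0,0]], "dr": [[0,0,0],[0,0,0]], "grip": [1,1]}}

```text
t: 11.78
tool_pos: [0.5764, 0.0009, 0.2943]
tool_rot: [-0.263, 2.078, -2.082]
contact_force: [0.2, 0.1, -0.9]
opening: 0.0858
```

```bash
python3 - <<'E'
from h import *
plan([.46,.335,.30])
c=cam('wrist');im=save('wrist','w13.png')
plan([.46,.335,.30],-65)
x,y=.5905,.006
im=cv2.convertScaleAbs(im,alpha=1.3)
overlay('wrist',im,[(x,y,.15,.062,(255,0,0)),(x,y,.15,.043,(255,0,0)),(x,y,.172,.0265,(0,255,0)),(x,y,.172,.023,(0,255,0))],'w13o.png',(190,60,450,300),c,2.5)
E
```

```text
t 11.78 tcp [0.5764 0.0009 0.2943] jawyaw -75.13 tilt 0.44 n 7 F [ 0.2  0.1 -0.9] open 0.0858
  dpos [0.0038, -0.001, -0.0504] dr [-0.02, 0.0, -0.06]
  dpos [0.0038, -0.001, -0.0504] dr [-0.02, 0.0, -0.06]
  dpos [0.0038, -0.0009, -0.0504] dr [-0.02, 0.0, -0.06]
  dpos [0.0038, -0.0009, -0.0504] dr [-0.02, 0.0, -0.06]
  dpos [0.0038, -0.0009, -0.0504] dr [-0.02, 0.0, -0.06]
  dpos [0.0038, -0.0009, -0.0504] dr [-0.02, 0.0, -0.06]
  dpos [0.0038, -0.0008, -0.0504] dr [-0.02, 0.0, -0.06]
t 11.82 tcp [0.5763 0.0008 0.2939] jawyaw -75.13 tilt 0.4 n 7 F [ 1.4  0.2 -0.1] open 0.0857
  dpos [0.0038, -0.001, -0.0504] dr [-0.03, -1.45, -0.05]
  dpos [0.0025, -0.001, -0.0505] dr [-0.03, -1.45, -0.05]
  dpos [0.0013, -0.001, -0.0505] dr [-0.03, -1.45, -0.05]
  dpos [-0.0, -0.001, -0.0505] dr [-0.03, -1.45, -0.05]
  dpos [-0.0013, -0.0009, -0.0505] dr [-0.03, -1.45, -0.05]
  dpos [-0.0026, -0.0009, -0.0505] dr [-0.03, -1.45, -0.05]
  dpos [-0.0038, -0.0009, -0.0504] dr [-0.03, -1.45, -0.05]
```

View pics/w13o.png

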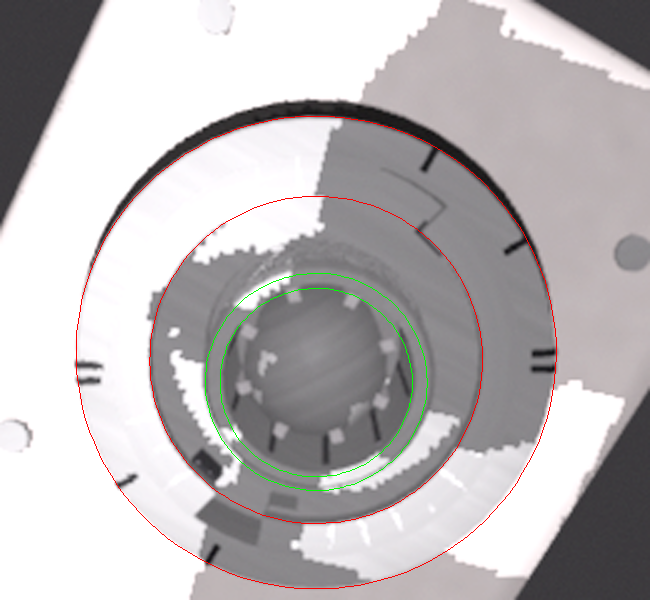

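>>> {"method": "servo_tool", "body": {"delta_pos": [[0.004,-0.001,-0.04],[0.003,-0.001,-0.05],[0.001,-0.001,-0.05],[0,-0.001,-0.05],[-0.001,-0.001,-0.05]], "dr": [[0,-1.5,-0.3],[0,-1.5,0],[0,-1.5,0],[0,-1.5,0],[0,-1.5,0]], "grip": [1,1,1,1,1]}}

```text
t: 12.45
tool_pos: [0.4932, 0.2307, 0.2911]
tool_rot: [-0.405, 2.011, -2.014]
contact_force: [0.5, -0.5, 0.2]
opening: 0.0855
```

```bash
python3 - <<'E'
from h import *
plan([.455,.335,.28],-65)
E
```

```text
t 12.45 tcp [0.4932 0.2307 0.2911] jawyaw -67.78 tilt 0.58 n 2 F [ 0.5 -0.5  0.2] open 0.0855
  dpos [-0.0021, 0.0055, -0.0555] dr [0.02, -1.39, 0.29]
  dpos [-0.0034, 0.0055, -0.0554] dr [0.02, -1.39, 0.29]
```

>>> {"method": "servo_tool", "body": {"delta_pos": [[-0.001,0.004,-0.045],[-0.002,0.004,-0.035],[0,0,-0.01],[0,0,0],[0,0,0]], "dr": [[0,-1.4,0.5],[0,-1.2,0],[0,0,0],[0,0,0],[0,0,0]], "grip": [1,1,1,1,1]}}

```text
t: 13.08
tool_pos: [0.4575, 0.3186, 0.2778]
tool_rot: [-0.451, 1.98, -1.984]
contact_force: [-0.5, -0.7, 0.2]
opening: 0.0854
```

```bash
python3 - <<'E'
from h import *
import pickle
plan([.455,.335,.28],-65)
c=cam('wrist');im=save('wrist','w14.png'); pickle.dump(c,open('w14.pkl','wb'))
plan([.455,.335,.28],-65)
E
```

```text
t 13.07 tcp [0.4575 0.3186 0.2778] jawyaw -64.87 tilt 0.53 n 1 F [-0.5 -0.7  0.2] open 0.0854
  dpos [-0.0047, -0.0023, -0.0159] dr [-0.02, 0.13, 0.53]
t 13.12 tcp [0.4576 0.3185 0.2778] jawyaw -64.89 tilt 0.53 n 1 F [ 0.3 -0.6 -0.3] open 0.0854
  dpos [-0.0047, -0.0022, -0.016] dr [-0.01, 0.11, 0.53]
```

View pics/w14.png

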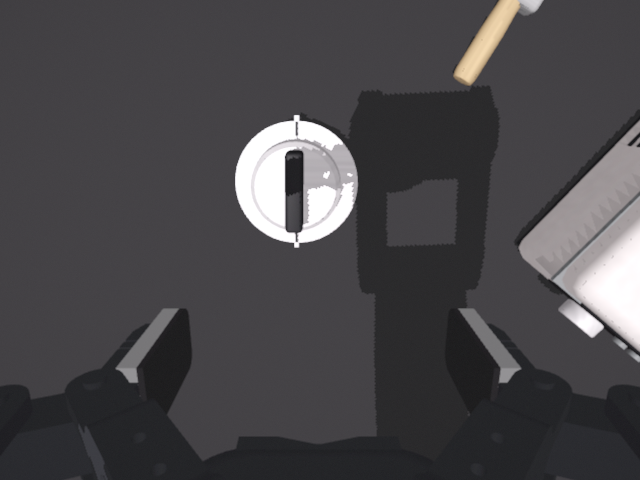

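```bash
python3 - <<'E'
from h import *
import pickle
c=pickle.load(open('w14.pkl','rb')); im=cv2.imread('pics/w14.png')[:,:,::-1].copy()
p0=ray('wrist',297,182,.027,c); x,y=p0[:2]; print(p0)
a=ray('wrist',297,117,.02,c); b=ray('wrist',297,246,.02,c); print(np.degrees(np.arctan2(*(a-b)[[1,0]])), (a+b)/2, np.linalg.norm(a-b))
L=np.array([np.cos(np.radians(25.1)),np.sin(np.radians(25.1))])
cs=[(x,y,.027,.054,(255,0,0)),(x,y,.075,.007,(0,255,0))]+[(x+s*L[0]*.032,y+s*L[1]*.032,.075,.002,(0,255,0)) for s in(-1,1)]
overlay('wrist',im,cs,'w14o.png',(220,100,380,260),c,4)
E
```

```text
[0.45962195 0.3402591  0.027     ]
24.310110365485475 [0.45658645 0.33923513 0.02      ] 0.11679856262308946
```

View pics/w14o.png

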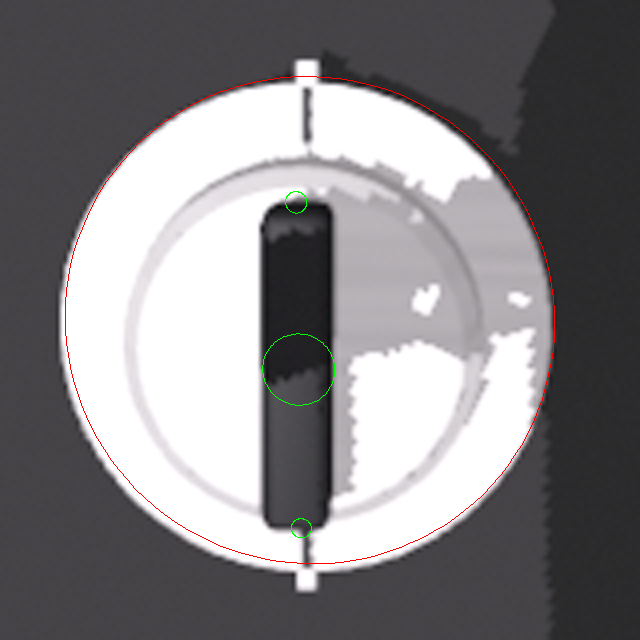

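```bash
python3 - <<'E'
from h import *
plan([.459,.340,.11],-65.2)
E
```

```text
t 13.12 tcp [0.4576 0.3185 0.2778] jawyaw -64.89 tilt 0.53 n 4 F [ 0.3 -0.6 -0.3] open 0.0854
  dpos [-0.003, 0.0419, -0.0047] dr [-0.0, 0.08, 0.13]
  dpos [-0.0029, 0.0419, -0.0047] dr [-0.0, 0.08, 0.13]
  dpos [-0.0028, 0.0419, -0.0047] dr [-0.0, 0.08, 0.13]
  dpos [-0.0027, 0.0419, -0.0047] dr [-0.0, 0.08, 0.13]
```

>>> {"method": "servo_tool", "body": {"delta_pos": [[-0.003,0.035,-0.006],[-0.003,0.045,-0.006],[-0.003,0.045,-0.005],[-0.003,0.03,-0.002],[0,0,0]], "dr": [[0,0.3,0.5],[0,0,0],[0,0,0],[0,0,0],[0,0,0]], "grip": [1,1,1,1,1]}}

```text
t: 13.75
tool_pos: [0.4654, 0.3369, 0.1218]
tool_rot: [-0.421, 1.985, -1.985]
contact_force: [-0.8, -1.0, -0.4]
opening: 0.0855
```

>>> {"method": "servo_tool", "body": {"delta_pos": [[0,0,0],[0,0,0]], "dr": [[0,0,0],[0,0,0]], "grip": [1,1]}}

```text
t: 14.0
tool_pos: [0.4676, 0.3367, 0.1251]
tool_rot: [-0.414, 1.986, -1.983]
contact_force: [-0.4, -0.0, -0.1]
opening: 0.0851
```

```bash
python3 - <<'E'
from h import *
import pickle
plan([.459,.340,.066],-65.2)
c=cam('wrist');im=save('wrist','w15.png'); pickle.dump(c,open('w15.pkl','wb'))
plan([.459,.340,.066],-65.2)
E
```

```text
t 14.0 tcp [0.4676 0.3367 0.1251] jawyaw -65.82 tilt 0.61 n 2 F [-0.4 -0.  -0.1] open 0.0851
  dpos [0.0035, 0.0295, -0.0033] dr [-0.03, -0.31, -0.3]
  dpos [0.0034, 0.0295, -0.0033] dr [-0.03, -0.31, -0.3]
t 14.05 tcp [0.4678 0.3369 0.1255] jawyaw -65.81 tilt 0.66 n 2 F [ 0.7  0.2 -0.2] open 0.0851
  dpos [0.0037, 0.0297, -0.0032] dr [-0.03, -0.31, -0.33]
  dpos [0.0035, 0.0297, -0.0032] dr [-0.03, -0.31, -0.33]
```

View pics/w15.png

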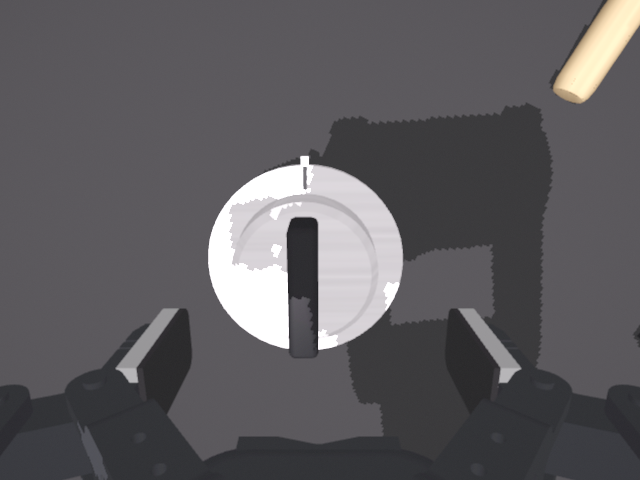

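>>> {"method": "servo_tool", "body": {"delta_pos": [[0.0037,0.015,-0.003],[0.0035,0.018,-0.003],[0,0.013,0],[0,0,0]], "dr": [[0,-0.3,-0.6],[0,-0.3,0],[0,0,0],[0,0,0]], "grip": [1,1,1,1]}}

```text
t: 14.55
tool_pos: [0.4584, 0.3399, 0.0772]
tool_rot: [-0.435, 1.98, -1.982]
contact_force: [0.3, -0.1, 0.2]
opening: 0.0854
```

```bash
python3 - <<'E'
from h import *
import pickle
plan([.459,.340,.066],-65.2)
c=cam('wrist');im=save('wrist','w16.png'); pickle.dump(c,open('w16.pkl','wb'))
plan([.459,.340,.066],-65.2)
E
```

```text
t 14.55 tcp [0.4584 0.3399 0.0772] jawyaw -65.15 tilt 0.1 n 1 F [ 0.3 -0.1  0.2] open 0.0854
  dpos [-0.0006, 0.0112, 0.0001] dr [-0.05, 0.05, -0.08]
t 14.6 tcp [0.4588 0.3401 0.0779] jawyaw -65.15 tilt 0.16 n 1 F [-0.4  0.   0.2] open 0.0855
  dpos [-0.0001, 0.0119, 0.0002] dr [-0.05, 0.05, -0.15]
```

View pics/w16.png

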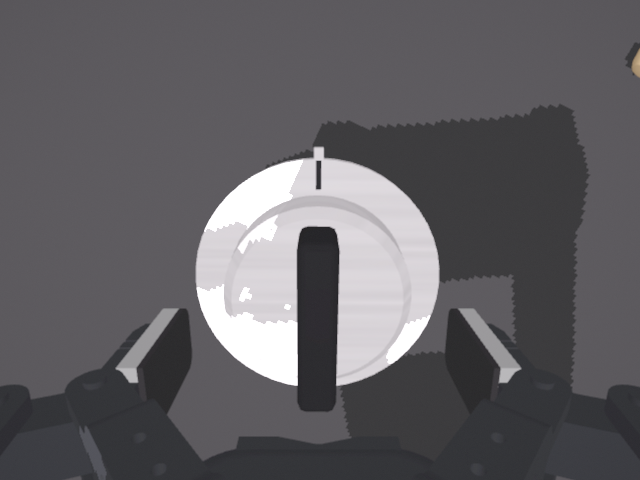

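>>> {"method": "servo_tool", "body": {"delta_pos": [[0,0.007,0],[0,0.004,0],[0,0,0],[0,0,0],[0,0,0]], "dr": [[0,0,-0.2],[0,0,0],[0,0,0],[0,0,0],[0,0,0]], "grip": [1,0.9,0.4,0.1,0], "grip_force": 80}}

```text
t: 15.22
tool_pos: [0.4599, 0.3406, 0.0675]
tool_rot: [-0.435, 1.981, -1.981]
contact_force: [-0.7, 0.1, 0.5]
opening: 0.0223
```

>>> {"method": "servo_tool", "body": {"delta_pos": [[0,0,0],[0,0,0],[0,0,0]], "dr": [[0,0,0],[0,0,0],[0,0,0]], "grip": [0,0,0]}}

```text
t: 15.6
tool_pos: [0.4601, 0.3407, 0.0678]
tool_rot: [-0.434, 1.981, -1.981]
contact_force: [-0.0, 0.2, -0.7]
opening: 0.0122
```

```bash
python3 - <<'E'
from h import *
plan([.459,.340,.066],-65.2)
im=save('wrist','w17.png')
E
```

```text
t 15.6 tcp [0.4601 0.3407 0.0678] jawyaw -65.16 tilt 0.13 n 1 F [-0.   0.2 -0.7] open 0.0122
  dpos [0.0013, 0.0018, 0.0002] dr [-0.04, 0.04, -0.12]
```

View pics/w17.png

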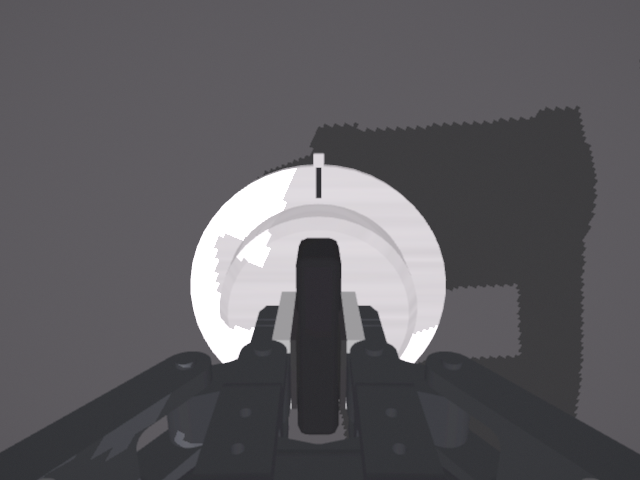

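```bash
cat > lid.py <<'E'
from h import *
from scipy.optimize import least_squares
def lidfit(name,c,o,dz=-.0408,r=.054):
    im=cv2.imread('pics/'+name); p=o['tool_pos'];M=R.from_rotvec(o['tool_rot']).as_matrix()
    return im,p,M
E
python3 - <<'E'
from h import *
c=cam('wrist'); im=cv2.imread('pics/w17.png')[:,:,::-1].copy()
o=ctrl.get_obs();p=o['tool_pos'];M=R.from_rotvec(o['tool_rot']).as_matrix()
for k,(dx,dz) in enumerate([(0,0),(.0025,-.0005)]):
    q=p+M[:,0]*dx+M[:,2]*dz
    L=M[:,0]
    cs=[(q[0],q[1],.027,.054,(255,0,0)),(q[0],q[1],.049,.038,(0,0,255))]+[(q[0]+s*L[0]*.032,q[1]+s*L[1]*.032,.075,.002,(0,255,0)) for s in(-1,1)]+[(q[0]-L[0]*.049,q[1]-L[1]*.049,.0115,.0015,(255,0,255))]
    overlay('wrist',im,cs,f'w17o{k}.png',(180,140,460,440),c,2)
a=cv2.hconcat([cv2.imread('pics/w17o0.png')[:,:400],cv2.imread('pics/w17o1.png')[:,:400]]); cv2.imwrite('pics/w17oo.png',a)
E
```

```text
(no output)
```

View pics/w17oo.png

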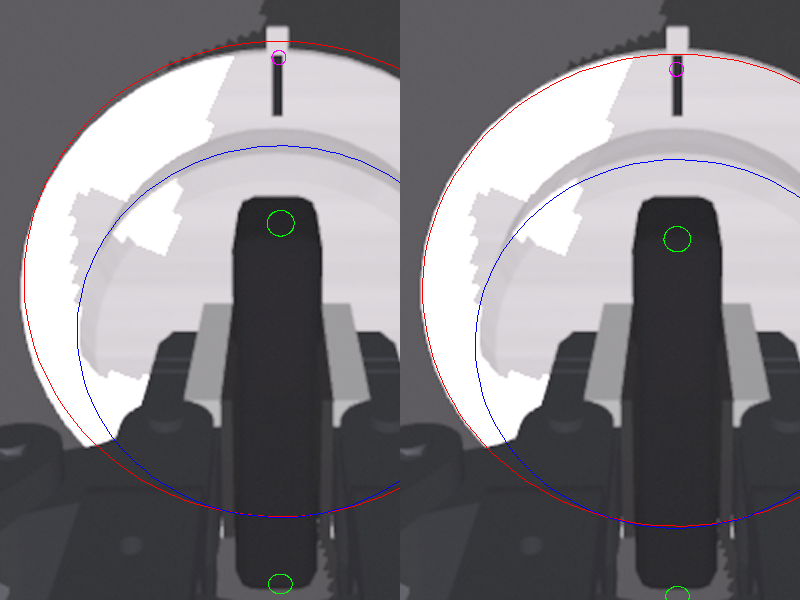

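>>> {"method": "servo_tool", "body": {"delta_pos": [[0,-0.015,0],[0,-0.03,0],[0,-0.04,0],[0,-0.04,0],[0,-0.04,0]], "dr": [[0,0,0],[0,0,0],[0,0,0],[0,0,0],[0,0,0]], "grip": [0,0,0,0,0]}}

```text
t: 16.27
tool_pos: [0.4564, 0.3387, 0.2339]
tool_rot: [-0.447, 1.982, -1.989]
contact_force: [0.6, 0.3, -2.0]
opening: 0.0122
```

```bash
python3 - <<'E'
from h import *
plan([.585,.03,.295],-104.5)
E
```

```text
t 16.27 tcp [0.4564 0.3387 0.2339] jawyaw -65.16 tilt 0.59 n 6 F [ 0.6  0.3 -2. ] open 0.0122
  dpos [0.0023, -0.0101, 0.0557] dr [-0.05, 6.56, 0.09]
  dpos [-0.0041, -0.0101, 0.0556] dr [-0.05, 6.56, 0.09]
  dpos [-0.0105, -0.0102, 0.0548] dr [-0.05, 6.56, 0.09]
  dpos [-0.0167, -0.0102, 0.0532] dr [-0.05, 6.56, 0.09]
  dpos [-0.0226, -0.0102, 0.0509] dr [-0.05, 6.56, 0.09]
  dpos [-0.0283, -0.0102, 0.048] dr [-0.05, 6.56, 0.09]
```

>>> {"method": "servo_tool", "body": {"delta_pos": [[0,-0.015,0.03],[-0.001,-0.015,0.05],[-0.006,-0.013,0.05],[-0.012,-0.01,0.05],[-0.018,-0.005,0.05]], "dr": [[0,4,0.3],[0,6,0],[0,6.5,0],[0,6.5,0],[0,6.5,0]], "grip": [0,0,0,0,0]}}

```text
t: 16.9
tool_pos: [0.5458, 0.1187, 0.3034]
tool_rot: [-0.106, -2.18, 2.177]
contact_force: [0.5, 0.0, -2.3]
opening: 0.0123
```

```bash
python3 - <<'E'
from h import *
plan([.5927,.0052,.29],-104.5)
E
```

```text
t 16.9 tcp [0.5458 0.1187 0.3034] jawyaw -95.16 tilt 0.43 n 3 F [ 0.5  0.  -2.3] open 0.0123
  dpos [-0.0189, 0.0046, 0.0363] dr [0.04, 3.11, -0.14]
  dpos [-0.0209, 0.0045, 0.0352] dr [0.04, 3.11, -0.14]
  dpos [-0.0228, 0.0045, 0.034] dr [0.04, 3.11, -0.14]
```

>>> {"method": "servo_tool", "body": {"delta_pos": [[-0.018,0.003,0.035],[-0.019,0.003,0.034],[-0.02,0.004,0.026],[-0.005,0,0.008],[0,0,0]], "dr": [[0,3,-0.4],[0,3,0],[0,3,0],[0,0.3,0],[0,0,0]], "grip": [0,0,0,0,0]}}

```text
t: 17.52
tool_pos: [0.5923, 0.0004, 0.2972]
tool_rot: [-0.279, -2.085, 2.079]
contact_force: [0.1, 1.1, -2.2]
opening: 0.0124
```

```bash
python3 - <<'E'
from h import *
plan([.5927,.0052,.26],-104.5)
E
```

```text
t 17.52 tcp [5.923e-01 4.000e-04 2.972e-01] jawyaw -105.1 tilt 0.21 n 1 F [ 0.1  1.1 -2.2] open 0.0124
  dpos [0.001, 0.0372, -0.0047] dr [0.17, -0.6, -0.13]
```

>>> {"method": "servo_tool", "body": {"delta_pos": [[0.0005,0.015,-0.0025],[0.0005,0.015,-0.0022],[0,0.008,0],[0,0,0]], "dr": [[0.2,-0.6,-0.1],[0,0,0],[0,0,0],[0,0,0]], "grip": [0,0,0,0]}}

```text
t: 18.02
tool_pos: [0.591, 0.0089, 0.2556]
tool_rot: [-0.257, -2.089, 2.089]
contact_force: [1.3, -0.4, -2.8]
opening: 0.0126
```

```bash
python3 - <<'E'
from h import *
import pickle
plan([.5927,.0052,.26],-104.5)
c=cam('wrist'); im=save('wrist','w18.png'); o=ctrl.get_obs(); pickle.dump((c,o['tool_pos'],o['tool_rot']),open('w18.pkl','wb'))
plan([.5927,.0052,.26],-104.5)
p=o['tool_pos'];M=R.from_rotvec(o['tool_rot']).as_matrix(); q=p+M[:,0]*.0013-M[:,2]*.0003
x,y=.5915,.0058
cs=[(x,y,.15,.062,(255,0,0)),(q[0],q[1],p[2]-.0408,.054,(0,255,0))]
for k in range(2):
    for g in (0,30,60):
        b=np.radians(-14.5+180*k-g); cs.append((x+.062*np.cos(b),y+.062*np.sin(b),.15,.001,(255,0,255)))
overlay('wrist',cv2.convertScaleAbs(im,alpha=1.2),cs,'w18o.png',(170,110,470,410),c,2)
E
```

```text
t 18.02 tcp [0.591  0.0089 0.2556] jawyaw -104.18 tilt 0.12 n 1 F [ 1.3 -0.4 -2.8] open 0.0126
  dpos [-0.0026, -0.0044, 0.0032] dr [-0.01, 0.32, 0.12]
t 18.07 tcp [0.5911 0.0089 0.2561] jawyaw -104.18 tilt 0.09 n 1 F [-0.2  0.1 -2.5] open 0.012
  dpos [-0.0024, -0.0039, 0.0032] dr [0.0, 0.32, 0.09]
```

View pics/w18o.png

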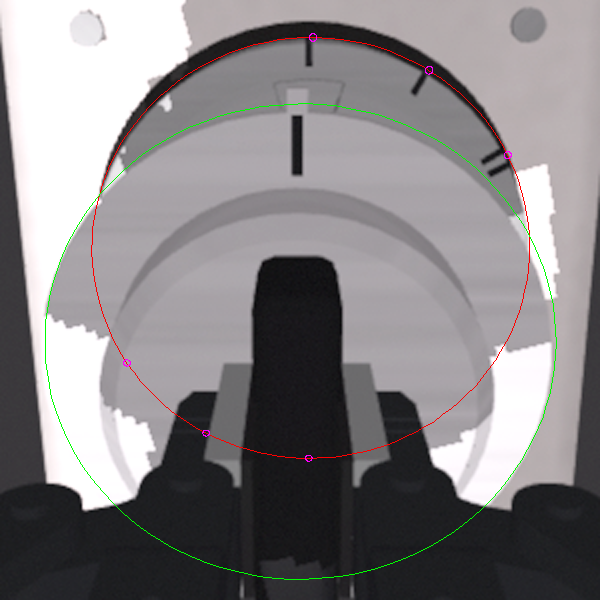

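>>> {"method": "servo_tool", "body": {"delta_pos": [[-0.0031,0.005,0.0032],[0,0.008,0],[0,0.008,0],[0,0,0]], "dr": [[0,0,0],[0,0,0],[0,0,0],[0,0,0]], "grip": [0,0,0,0]}}

```text
t: 18.58
tool_pos: [0.594, 0.0045, 0.2346]
tool_rot: [-0.26, -2.09, 2.089]
contact_force: [-0.3, -0.6, -2.5]
opening: 0.0122
```

```bash
cat > look.py <<'E'
from h import *
import sys
tag=sys.argv[1]; dx=.0018
plan([.5933,.0050,.226],-104.3)
c=cam('wrist'); im=save('wrist',tag+'.png'); o=ctrl.get_obs()
plan([.5933,.0050,.226],-104.3)
p=o['tool_pos'];M=R.from_rotvec(o['tool_rot']).as_matrix(); q=p+M[:,0]*dx-M[:,2]*.0003
x,y=.5915,.0058
cs=[(x,y,.15,.062,(255,0,0)),(q[0],q[1],p[2]-.0408,.054,(0,255,0))]
for k in range(2):
    for g in (0,30,60):
        b=np.radians(-14.3+180*k-g); cs.append((x+.062*np.cos(b),y+.062*np.sin(b),.15,.001,(255,0,255)))
overlay('wrist',cv2.convertScaleAbs(im,alpha=1.2),cs,tag+'o.png',(170,110,470,410),c,2)
E
python3 look.py w19
```

```text
t 18.57 tcp [0.594  0.0045 0.2346] jawyaw -104.2 tilt 0.01 n 1 F [-0.3 -0.6 -2.5] open 0.0122
  dpos [0.0008, 0.0086, -0.0003] dr [0.01, 0.1, -0.0]
t 18.62 tcp [0.5943 0.0045 0.2351] jawyaw -104.2 tilt 0.05 n 1 F [-0.1  0.4 -2.1] open 0.0125
  dpos [0.0011, 0.0091, -0.0003] dr [0.01, 0.1, -0.05]
```

View pics/w19o.png

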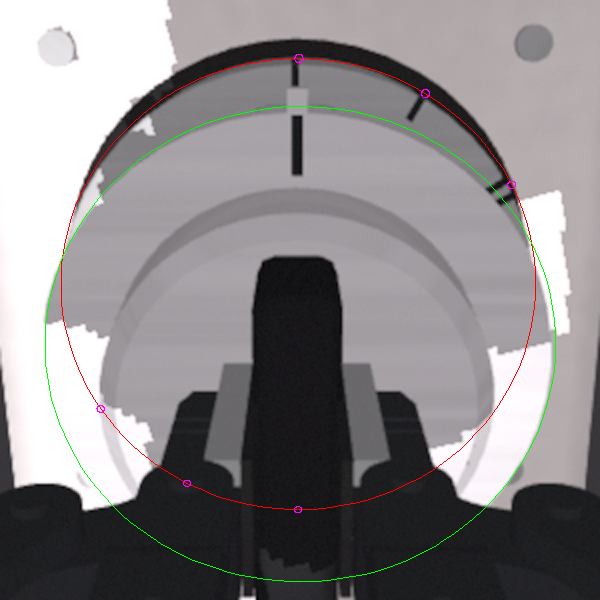

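>>> {"method": "servo_tool", "body": {"delta_pos": [[0,0.008,0],[0,0.008,0],[0,0.006,0],[0,0,0]], "dr": [[0,0,0],[0,0,0],[0,0,0],[0,0,0]], "grip": [0,0,0,0]}}

```text
t: 19.12
tool_pos: [0.5943, 0.0045, 0.2117]
tool_rot: [-0.261, -2.09, 2.09]
contact_force: [-0.7, 0.0, -2.2]
opening: 0.0126
```

```bash
python3 look.py w20
```

```text
t 19.12 tcp [0.5943 0.0045 0.2117] jawyaw -104.2 tilt 0.06 n 1 F [-0.7  0.  -2.2] open 0.0126
  dpos [0.0011, -0.0143, -0.0002] dr [0.02, 0.1, -0.06]
t 19.18 tcp [0.5946 0.0045 0.2122] jawyaw -104.19 tilt 0.11 n 1 F [ 0.2  0.1 -1.8] open 0.0121
  dpos [0.0013, -0.0138, -0.0002] dr [0.02, 0.11, -0.1]
```

View pics/w20o.png

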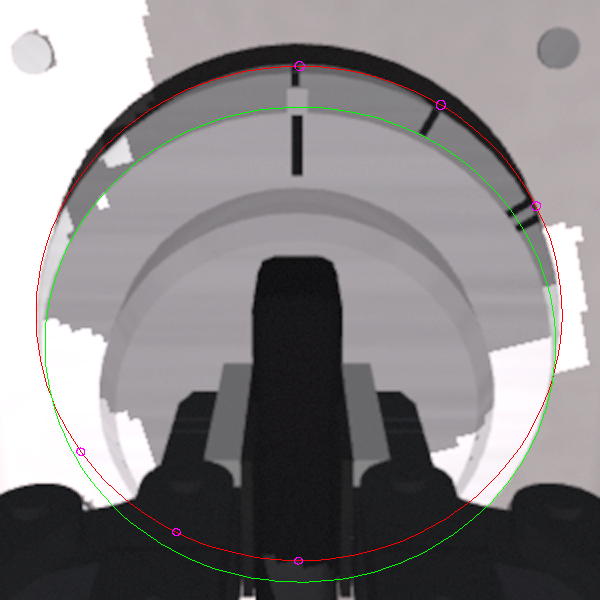

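>>> {"method": "servo_tool", "body": {"delta_pos": [[0,0.006,0],[0,0.004,0],[0,0,0]], "dr": [[0,0,0],[0,0,0],[0,0,0]], "grip": [0,0,0]}}

```text
t: 19.55
tool_pos: [0.5944, 0.0044, 0.2022]
tool_rot: [-0.262, -2.09, 2.09]
contact_force: [-0.5, -0.2, -2.5]
opening: 0.0128
```

>>> {"method": "servo_tool", "body": {"delta_pos": [[0,0.003,0],[0,0.002,0],[0,0,0]], "dr": [[0,0,0],[0,0,0],[0,0,0]], "grip": [0,0,0]}}

```text
t: 19.92
tool_pos: [0.5944, 0.0045, 0.1979]
tool_rot: [-0.261, -2.09, 2.09]
contact_force: [-1.4, -0.4, -1.4]
opening: 0.0124
```

>>> {"method": "servo_tool", "body": {"delta_pos": [[0,0.0015,0],[0,0.001,0],[0,0,0]], "dr": [[0,0,0],[0,0,0],[0,0,0]], "grip": [0,0,0]}}

```text
t: 20.3
tool_pos: [0.5944, 0.0045, 0.1979]
tool_rot: [-0.262, -2.09, 2.091]
contact_force: [-3.2, 0.0, -1.0]
opening: 0.0126
```

```bash
python3 look.py w21
```

```text
t 20.3 tcp [0.5944 0.0045 0.1979] jawyaw -104.18 tilt 0.1 n 1 F [-3.2  0.  -1. ] open 0.0126
  dpos [0.0011, -0.0281, -0.0002] dr [-0.01, 0.12, -0.1]
t 20.35 tcp [0.5944 0.0045 0.1978] jawyaw -104.18 tilt 0.09 n 1 F [-3.5  0.4  1.3] open 0.0124
  dpos [0.0011, -0.0282, -0.0002] dr [-0.01, 0.12, -0.09]
```

View pics/w21o.png

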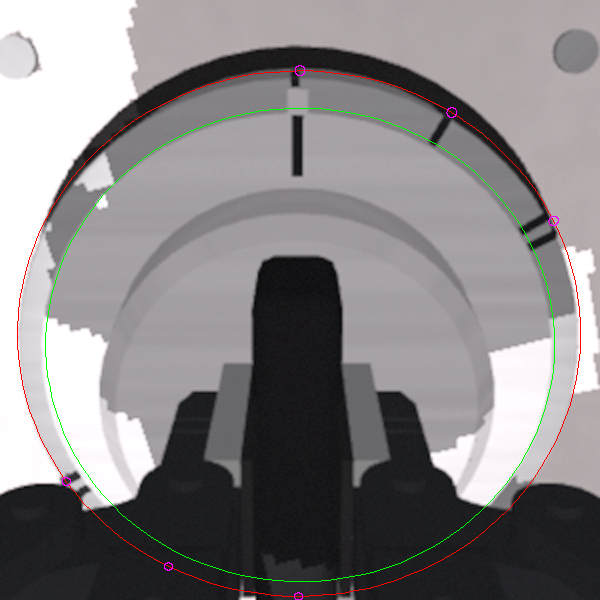

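>>> {"method": "servo_tool", "body": {"delta_pos": [[0.001,0,0],[0.0005,0,0]], "dr": [[0,0,0],[0,0,0]], "grip": [0,0]}}

```text
t: 20.6
tool_pos: [0.594, 0.0046, 0.1978]
tool_rot: [-0.265, -2.091, 2.093]
contact_force: [1.3, -0.7, -0.7]
opening: 0.0119
```

>>> {"method": "servo_tool", "body": {"delta_pos": [[0,0.001,0],[0,0.001,0]], "dr": [[0,0,0],[0,0,0]], "grip": [0,0]}}

```text
t: 20.85
tool_pos: [0.5941, 0.0046, 0.1977]
tool_rot: [-0.265, -2.091, 2.093]
contact_force: [-4.4, 1.3, 5.2]
opening: 0.0121
```

>>> {"method": "servo_tool", "body": {"delta_pos": [[0,0,0],[0,0,0],[0,0,0]], "dr": [[0,4,0],[0,4,0],[0,0,0]], "grip": [0,0,0], "grip_force": 110}}

```text
t: 21.22
tool_pos: [0.5935, 0.0048, 0.1979]
tool_rot: [-0.399, -2.009, 2.01]
contact_force: [-1.0, -0.7, 0.9]
opening: 0.0114
```

```bash
python3 - <<'E'
from h import *
plan([.5933,.0050,.1978],-134.3)
print(ctrl.get_obs()['wrist_torque'])
E
```

```text
t 21.23 tcp [0.5935 0.0048 0.1979] jawyaw -112.28 tilt 0.2 n 3 F [-1.  -0.7  0.9] open 0.0114
  dpos [0.0001, 0.0, -0.0] dr [0.01, 7.34, -0.06]
  dpos [0.0001, 0.0, -0.0] dr [0.01, 7.34, -0.06]
  dpos [0.0001, 0.0, -0.0] dr [0.01, 7.34, -0.06]
[-0.1388378   0.31939175  0.17826678]
```

>>> {"method": "servo_tool", "body": {"delta_pos": [[0,0,0],[0,0,0],[0,0,0],[0,0,0]], "dr": [[0,4,0],[0,4,0],[0,4,0],[0,0,0]], "grip": [0,0,0,0]}}

```text
t: 21.72
tool_pos: [0.593, 0.0034, 0.1979]
tool_rot: [-0.583, -1.878, 1.885]
contact_force: [-1.6, 0.1, 0.8]
opening: 0.0119
```

```bash
python3 look.py w22;python3 - <<'E'
from h import *
print(ctrl.get_obs()['wrist_torque'])
E
```

```text
t 21.73 tcp [0.593  0.0034 0.1979] jawyaw -124.29 tilt 0.25 n 2 F [-1.6  0.1  0.8] open 0.0119
  dpos [0.0003, -0.0141, -0.0007] dr [-0.09, -9.99, -0.09]
  dpos [0.0002, -0.0141, -0.0008] dr [-0.09, -9.99, -0.09]
t 21.77 tcp [0.593  0.0034 0.1979] jawyaw -124.28 tilt 0.25 n 2 F [-2.2 -1.9  1.1] open 0.0113
  dpos [0.0003, -0.0141, -0.0007] dr [-0.09, -9.99, -0.09]
  dpos [0.0002, -0.0141, -0.0008] dr [-0.09, -9.99, -0.09]
[-0.14183334  0.33879831  0.05138324]
```

View pics/w22o.png

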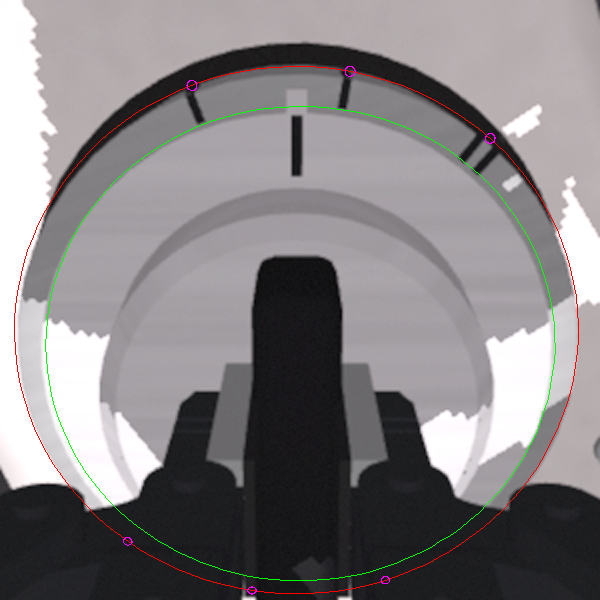

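>>> {"method": "servo_tool", "body": {"delta_pos": [[0.0003,0,-0.0005],[0.0002,0,-0.0003],[0,0,0],[0,0,0]], "dr": [[0,4,0],[0,4,0],[0,2.2,0],[0,0,0]], "grip": [0,0,0,0]}}

```text
t: 22.28
tool_pos: [0.5925, 0.003, 0.198]
tool_rot: [-0.723, -1.762, 1.775]
contact_force: [-1.2, -0.4, 0.7]
opening: 0.0119
```

>>> {"method": "servo_tool", "body": {"delta_pos": [[0,0,0],[0,0,0]], "dr": [[0,0,0],[0,0,0]], "grip": [0,0]}}

```text
t: 22.52
tool_pos: [0.5925, 0.003, 0.198]
tool_rot: [-0.722, -1.763, 1.776]
contact_force: [-1.7, -1.4, 2.2]
opening: 0.0118
```

```bash
python3 look.py w23;python3 - <<'E'
from h import *
print(ctrl.get_obs()['wrist_torque']); save('scene','s23.png')
E
```

```text
t 22.52 tcp [0.5925 0.003  0.198 ] jawyaw -134.24 tilt 0.41 n 3 F [-1.7 -1.4  2.2] open 0.0118
  dpos [0.0002, -0.0093, -0.0006] dr [-0.12, -9.98, -0.06]
  dpos [0.0001, -0.0093, -0.0007] dr [-0.12, -9.98, -0.06]
  dpos [0.0, -0.0093, -0.0007] dr [-0.12, -9.98, -0.06]
t 22.57 tcp [0.5925 0.003  0.198 ] jawyaw -134.25 tilt 0.41 n 3 F [-1.3 -1.6  1.9] open 0.0119
  dpos [0.0002, -0.0093, -0.0006] dr [-0.12, -9.98, -0.06]
  dpos [0.0001, -0.0093, -0.0007] dr [-0.12, -9.98, -0.06]
  dpos [0.0, -0.0093, -0.0007] dr [-0.12, -9.98, -0.06]
[-0.12533831  0.37590614  0.14028811]
```

View pics/w23o.png

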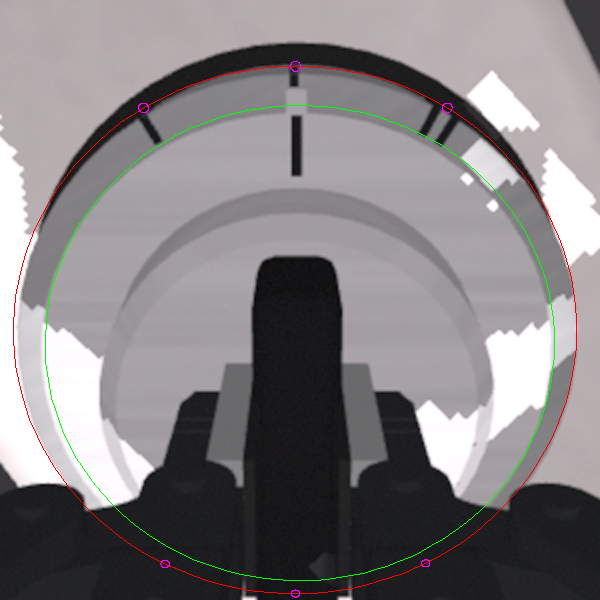

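View pics/s23.png

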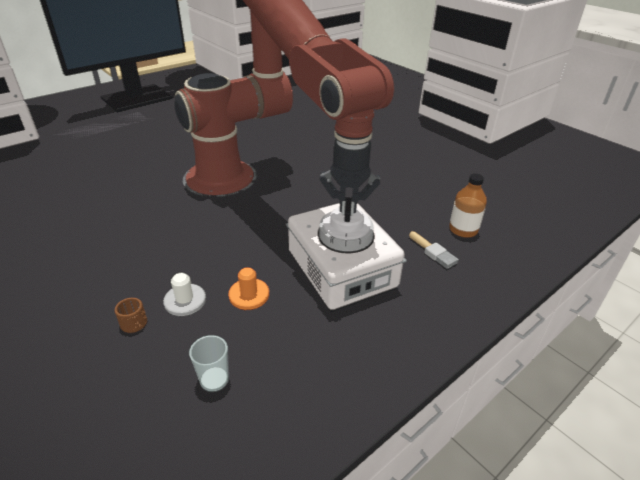

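```bash
python3 - <<'E'
from h import *
print(ctrl.finish_job()); o=ctrl.get_obs(); print(o['t'],o['tool_pos'],o['contact_force'],o['opening'])
E
```

```text
the job is handed in; nothing more can be done
None
the job is handed in; nothing more can be done
```

I moved the sieve from its spindle into the mill's seat and let go. The lid then went home on the collar and turned clockwise to the jog mark. I handed the job in at about 22.6 s with the handle still gripped. No verdict was reported.

**Sieve:** after release, the model circle for a fully seated sieve matched its rim in the wrist picture.

**Lid:**
- **Height:** the tool stopped at z = 0.198, where a fully home lid should put it.
- **Angle:** the lid's index line sat on the jog mark. The tool had turned 30.0° from the gap position, so it stayed well short of the lock. I never read the interlock joint itself; the angle rests on the picture and the tool's yaw.
- **Centring:** I estimate the lid is about 1.4 mm off the collar's centre (limit 4 mm), with the tool tilted 0.4°.
- **Forces:** the tool read about 2 N or less on each axis at the end, with the grip set to 110 N. The finger force on the lid has no readout of its own.

**Disagreement:** measured positions close to the gripper differed from the tool pose by 2–3 mm. I placed both parts by comparing them with the mill in the same picture instead.

**Other objects:** the bottle, beaker and brush, the orange stand and the brown ring looked unmoved in the last scene picture.

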